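# Take the lap off the lapping machine and hang it up

## Robot

A 6-joint arm with a two-finger parallel gripper is mounted at the origin on a cart in front of the work surface, level with it; the furniture and walls round the work are solid. World frame = base frame: x ahead of the robot, y to its left, z up, the work surface at z = 0. Lengths are in m, angles in degrees, forces in N, time in s.
With the tool pointing down it reaches from about 0.3 to 0.75 m from the base axis. Payload 8.5 kg.
Tool frame: the origin (TCP) lies on the centre line of the jaws, within the pads' length; the fingertips stand 19 mm ahead of it and the grasp point (between the pads) is the TCP (env.tcp_to_tips is the z of the fingertips in the tool frame, in m); z points along the fingers, y is the line along which they close (so a half turn about z gives the same grasp; the last joint's range is limited). The gripper opens to 85 mm and grips with 20 to 120 N. Pads are 22 mm wide; open, the fingers measure 114 mm over their backs; the gripper's body (76 mm by 85 mm) begins 54 mm behind the grasp point. The pads swing forward as they close: fully open they stand 13 mm farther back than shut.
Start: joints at [-85.101, 21.807, 74.336, -0, 83.858, -12.336], TCP at [0.163, -0.525, 0.25] pointing down, gripper open.
Joint ranges: [-178.18, 178.18], [-50.72, 133.34], [12.68, 142.11], [-81.47, 261.47], [9.98, 163.14], [-165.26, 165.26]. Speed limits (degrees/s): [136.94, 136.94, 180, 180, 180, 180].

## Interface

Orientations are given as a 3x3 rotation matrix whose columns are the frame's x, y, z axes.
In Python, from rig import env gives the robot as it stands.
- The arm moves only by the tool servo_tool, never from a script. Its argument "steps" is a list of rows, each an object of numbers: "tx", "ty", "tz": the shift along the world's x, y, z in cm; "yaw": the turn about the world's z in degrees; "claw": the finger opening in cm, from 0 to 8.54. In form: [{"tx": .., "ty": .., "tz": .., "yaw": .., "claw": ..}, ...]. A call has 1 to 20 rows; each row shifts and turns the commanded pose from where the row before left it; what a row does not reach is not made up. A row lasts 1/10 s, in which the tool goes at most 50 mm and 8.59 degrees, less where a joint would pass 70% of its speed; a pose out of reach is approached as far as the arm can. A call with a gripper value outside its range is refused whole. The fingers move at their own pace and stop on an object; "newtons" is the grip in N (left out, the last holds). Time passes only in rows, so rows that do not move let the fingers close. It gives the time, the measured TCP pose, the force, the opening and the grip force at its end, in the units of the state.
- env.observe(): the state, without advancing time (a new reading comes with each control period).
- env.get_image(name): name is "scene" or "top"; returns (picture, depth): 400x640x3 uint8, red, green, blue; 400x640 float32, m along the optical axis (not along the pixel's ray), 0 where there is no reading.
- env.camera_model(name): a dict with "fovy" (degrees; the focal length in pixels is half the picture's height over the tangent of half this angle, whatever the lens; pixels are square), "cx", "cy" (the principal point, pixels), "T" (4x4, takes a point from camera to world coordinates). Camera axes: x right, y down, z forward; pixel columns grow to the right and rows downward; lengths in m; the calibration is good to about 2 mm. A picture is of the moment at which its call begins. camera_model takes no time and is no camera call.
- env.close_job(): hands the job in; it is judged then, once.
The state is a dict: "time_s": time; "q": joint angles; "qvel": joint speeds; "joint_efforts": joint torques, N m; "position": TCP position; "tool_rot": TCP orientation; "ft_force": force on the tool from outside, world axes, zero at the start; "wrist_torque": the same for the moment, N m; "grip_width": finger opening in m; "gripper_force": force on a finger pad.
Only numpy, scipy, OpenCV 4.12 (cv2) and the standard library are available. Lean on these libraries where they do the work, as an engineer would, in place of code of your own. Each camera call takes 0.05 s, during which the arm holds its last target. There are 200 camera calls.

## Task

Take the worn lap off the small lapping machine: unscrew the knurled spindle cap with repeated twists until it lifts free and stand it upright in the steel tray, then lift the lap by its hub straight up off the spindle and lay it gently flat on the bench. Then take it again by its rim and hang it by the rim on the J-hook of the stand, leaving the other things on the bench where they are.

Things in the scene. Friction and masses are not known exactly. Their poses are not given: they have to be found in the camera images.
- machine: Small lapping machine, fixed on the bench: grey housing 180 x 160 x 45 mm (x, y, z), dial and switch on its -x face, on top a round grey splash bowl, outer diameter 143, its edge at z = 68 mm. Origin: centre of its underside, on the spindle axis; z up. In the bowl a drive flange (top at z = 54 mm) carries the lap; two drive pins, 6 mm high, stand either side of the spoke along the machine's +x.
- spindle_end (a point): Centre of the upper end of the vertical threaded spindle (26 mm across), 108 mm above the bench; axes as the machine.
- cap: Knurled round aluminium cap, closed on top, 48 mm across, 27 mm high, 0.13 kg. Origin: centre of its lower edge; z up its axis. Starts screwed tight, lower edge 87.5 mm above the bench. Coarse right-hand thread: comes off anticlockwise seen from above, rises 12 mm a turn (1.9 mm a rad), is free after about 3.8 rad in all and is then lifted straight up; before that it cannot be pulled off.
- cap_washer (a joint): Spring washer (41 mm across) captive under the cap: 0 pressed in (cap tight), +0.003 m relaxed. It makes the cap stiff (about 0.1 N m) over the first 1.5 rad; a cap that stands on a flat surface rests on it, origin about 4 mm above the surface.
- lap: The lap, a wheel 124 mm across, 0.3 kg. Dark steel rim ring: outer radius 62, inner radius 52, 14 mm high. Four aluminium spokes 12 mm wide, 1 to 9 mm above its underside, along its own +x, -x, +y, -y. Origin: centre of its underside; z along its axis, up at the start. It starts on the drive flange, underside 54 mm above the bench; only 7 mm gap between rim and bowl. Rises 55 mm to clear the spindle.
- hub_top (a point): Centre of the top of the lap's round aluminium hub: 40 mm across, bore 29 mm, 32 mm above the lap's underside, so 18 mm above the rim and 23 mm above the spokes; axes as the lap.
- tray: Shallow steel tray, fixed, 110 x 130 x 13 mm (x, y, z), walls and floor 3 mm thick. Origin: centre of its underside; z up.
- hook_stand: Laboratory retort stand, fixed: steel base plate 150 x 100 mm (x, y), 12 mm high; upright rod 10 mm across at x = +55 mm of its frame, 307 mm high; on it at z = 225 mm a clamp (28 x 22 x 30 mm, thumbscrews to 27 mm either side) that carries a J-hook. Origin: centre of the underside of the base; z up; the hook points along the stand's -x.
- hook_seat (a point): Point on top of the level part of the hook: x = +20, z = 229 mm of the stand's frame; axes as the stand. The hook is a round bar 8 mm thick in the stand's plane y = 0: level (centre line at z = 225 mm) from the clamp at x = +41 to x = 0 mm, then bent up at 45 degrees towards -x.
- hook_tip (a point): Centre of the rounded free end of the hook's upturned prong: x = -31, z = 250.5 mm of the stand's frame. The prong, from the bend to here, is about 33 mm long and slopes at 45 degrees; axes as the stand.
- microscope: Fixed microscope at the left, an obstacle: foot about 220 mm across; its black stage, 194 mm across, lies 289 to 315 mm above the bench, so carry the arm round it on the robot's side. (The tall hardness tester at the right is solid too, from y = -0.37 m on.)
- loupe: Black stand loupe, 33 mm across, 35 mm high; leave it alone. Origin: centre of its underside.
- eyepiece: Spare microscope eyepiece with black collar, standing on its tube, 32 mm across, 46 mm high; leave it alone. Origin: centre of its underside.
- test_block: Round ground steel reference block, 50 mm across, 12 mm high; leave it alone. Origin: centre of its underside.
- vernier_caliper: Steel vernier caliper lying flat, 72 x 190 x 10 mm; leave it alone. Origin: centre of its underside.
Things that resemble listed ones, but are neither listed nor needed, are in the scene too. Leave any red look-alike of the cap alone.

How it is judged:
By the outcome, as a careful person would: the job done as asked, in the order asked, and still so for the second after the job is handed in, with the robot touching nothing.
It also fails if it takes over 72 s, if anything falls off the work surface, if the arm or the gripper's body presses on something with over 40 N, if the wrist force passes 120 N, or if a joint passes its speed limit or range.

## Working session

There is one attempt and no reset: what is moved stays moved. The work goes in short steps, Python scripts to look and compute and a tool call to move; the robot and the scene stay as the last step left them, time stands still between calls to the robot, and variables do not carry over. Pictures are saved under pics/ and viewed, at most 10 in all, crops included, and the job is handed in when it is done.

Besides the shell and the picture viewer there is one more tool, called after "Request:" in YAML: its name, and indented under it one key for each argument. servo_tool: Moves the arm, as the interface text tells. Its arguments: {"type":"object","properties":{"steps":{"type":"array"},"newtons":{"type":"number"}},"required":["steps"]}

```bash
mkdir -p pics; ls; cat > h.py <<'E'
import numpy as np, cv2
from rig import env
def shot(n):
    p,d=env.get_image(n); return p,d,env.camera_model(n)
def cloud(d,m):
    f=200/np.tan(np.radians(m["fovy"])/2); v,u=np.mgrid[0:400,0:640]
    P=np.stack([(u-m["cx"])/f*d,(v-m["cy"])/f*d,d],-1)
    return P@m["T"][:3,:3].T+m["T"][:3,3]
def ray(m,u,v,z):
    f=200/np.tan(np.radians(m["fovy"])/2)
    r=m["T"][:3,:3]@np.array([(u-m["cx"])/f,(v-m["cy"])/f,1]);o=m["T"][:3,3]
    return o+r*(z-o[2])/r[2]
E
python3 - <<'E'
from h import *
ims=[]
for n in("scene","top"):
    p,d,m=shot(n); np.savez(f"{n}0.npz",p=p,d=d,T=m["T"],fovy=m["fovy"],cx=m["cx"],cy=m["cy"])
    cv2.imwrite(f"pics/{n}0.png",p[...,::-1]); print(n,m["fovy"],m["cx"],m["cy"],m["T"].round(3).tolist(),(d>0).mean())
print(env.observe())
E
```

```text
pics
scene 52.40337399874324 322.8641837225089 208.55287215998132 [[-0.827, -0.271, 0.493, -0.047], [-0.562, 0.428, -0.708, 0.834], [-0.019, -0.863, -0.506, 0.757], [0.0, 0.0, 0.0, 1.0]] 0.990359375
top 48.478283677116146 309.9609691518928 193.96632431888716 [[-0.025, -0.99, 0.135, 0.359], [-1.0, 0.026, 0.012, -0.004], [-0.015, -0.135, -0.991, 1.385], [0.0, 0.0, 0.0, 1.0]] 0.995859375
{'time_s': 0.1, 'q': array([-8.51010761e+01,  2.18357025e+01,  7.43797013e+01,  1.28386448e-03,
        8.38584538e+01, -1.23370832e+01]), 'qvel': array([ 0.01203742, -0.14791839, -0.16598522, -0.12470892,  0.14801452,
        0.09672758]), 'joint_efforts': array([ 3.53843418e-03, -4.49223626e+01, -2.31656796e+01, -1.60136751e-04,
        3.72406648e-03,  1.04918101e-05]), 'position': array([ 0.16293929, -0.52505478,  0.24979106]), 'tool_rot': array([[ 9.55093066e-01,  2.96305970e-01, -8.78854636e-05],
       [ 2.96305834e-01, -9.55092246e-01,  1.28625022e-03],
       [ 2.97184894e-04, -1.25452964e-03, -9.99999169e-01]]), 'ft_force': array([ 0.87501431,  0.25900363, -0.49625685]), 'wrist_torque': array([0.03858715, 0.00033154, 0.04426524]), 'gripper_force': 0.0, 'grip_width': 0.08575490016621334}
```

View pics/scene0.png

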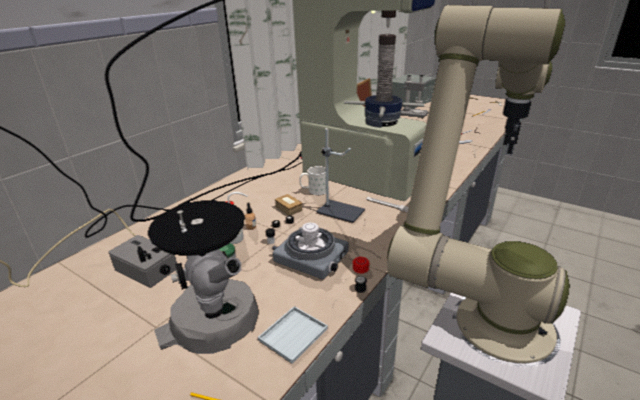

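View pics/top0.png

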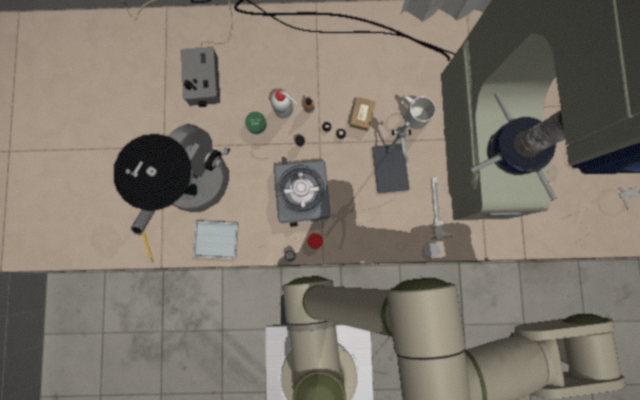

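```bash
python3 - <<'E'
from h import *
a=np.load("top0.npz");b=np.load("scene0.npz")
A=cv2.resize(a["p"][110:270,260:440],None,fx=3.3,fy=3.3,interpolation=2)[:, :]
B=cv2.resize(b["p"][110:300,250:380],None,fx=2.7,fy=2.7,interpolation=2)
H=max(A.shape[0],B.shape[0]);A=A[:,:440+150]
pad=lambda I:cv2.copyMakeBorder(I,0,H-I.shape[0],0,0,0)
C=np.hstack([pad(A),pad(B)]);C=cv2.resize(C,None,fx=800/C.shape[1],fy=800/C.shape[1]);print(C.shape)
cv2.imwrite("pics/crop0.png",C[...,::-1])
for n,z in(("top",a),("scene",b)):
    P=cloud(z["d"],z); x,y,h=P[...,0],P[...,1],P[...,2]
    # cap top / hub region : points in machine area
    print(n)
    pc=(P[190,302] if n=="top" else P[229,310]); print("cap px",pc)
    reg=(np.hypot(x-pc[0],y-pc[1])<0.13)
    for lo,hi in((.1,.13),(.078,.095),(.06,.075),(.035,.055)):
        k=reg&(h>lo)&(h<hi); print(lo,hi,k.sum(),P[k].mean(0).round(4) if k.any() else 0,np.median(h[k]), [cv2.minAreaRect(P[k][:,:2].astype(np.float32)*1000)])
    # tray
    pt=(P[240,216] if n=="top" else P[334,293]);print("tray",pt)
    k=(np.hypot(x-pt[0],y-pt[1])<.1)&(h>.0075)&(h<.03)
    print(k.sum(),cv2.minAreaRect(P[k][:,:2].astype(np.float32)*1000))
    # stand
    ps=(P[168,391] if n=="top" else P[211,341]);print("stand",ps)
    k=(np.hypot(x-ps[0],y-ps[1])<.1)&(h>.008)&(h<.018)
    print(k.sum(),cv2.minAreaRect(P[k][:,:2].astype(np.float32)*1000))
    k=(np.hypot(x-ps[0],y-ps[1])<.15)&(h>.2)&(h<.32)
    print(k.sum(),P[k][::max(1,k.sum()//25)].round(3).tolist())
E
```

```text
(449, 800, 3)
top
cap px [0.5448368 0.0336609 0.117494 ]
0.1 0.13 224 [0.5544 0.0382 0.1147] 0.11501387957294651 [((554.8742065429688, 39.498374938964844), (47.26950454711914, 46.634124755859375), 85.96066284179688)]
0.078 0.095 2 [0.5454 0.0388 0.0939] 0.0939186458494583 [((545.4364013671875, 38.82643508911133), (44.0184326171875, 0.0), -91.16124725341797)]
0.06 0.075 712 [0.5565 0.0387 0.067 ] 0.06710769929389881 [((555.8294067382812, 38.20606994628906), (138.28773498535156, 140.3709259033203), 88.56028747558594)]
0.035 0.055 1979 [0.5498 0.0387 0.0456] 0.045456882779872254 [((558.0008544921875, 38.9044189453125), (212.89903259277344, 159.5764923095703), 4.273114204406738)]
tray [0.41179592 0.30776395 0.00315892]
285 ((428.2372131347656, 304.3716735839844), (184.82618713378906, 157.2902069091797), 73.89507293701172)
stand [ 0.62310617 -0.24447378  0.00884285]
1307 ((618.2960205078125, -241.99005126953125), (189.2052001953125, 150.81504821777344), 34.2572135925293)
248 [[0.681, -0.233, 0.309], [0.677, -0.233, 0.307], [0.692, -0.229, 0.238], [0.69, -0.226, 0.236], [0.692, -0.227, 0.2
[... 1525 characters left out ...]
48526000977)
198 [[0.681, -0.235, 0.308], [0.677, -0.241, 0.3], [0.679, -0.232, 0.292], [0.678, -0.235, 0.284], [0.675, -0.237, 0.277], [0.68, -0.232, 0.267], [0.679, -0.236, 0.259], [0.673, -0.234, 0.254], [0.691, -0.236, 0.238], [0.688, -0.231, 0.237], [0.668, -0.244, 0.237], [0.674, -0.229, 0.237], [0.592, -0.242, 0.25], [0.67, -0.229, 0.235], [0.598, -0.246, 0.244], [0.669, -0.228, 0.232], [0.601, -0.245, 0.24], [0.668, -0.225, 0.229], [0.65, -0.241, 0.227], [0.678, -0.21, 0.229], [0.67, -0.241, 0.22], [0.64, -0.239, 0.227], [0.612, -0.238, 0.233], [0.675, -0.23, 0.219], [0.643, -0.243, 0.221], [0.612, -0.237, 0.23], [0.667, -0.224, 0.219], [0.619, -0.243, 0.223], [0.677, -0.238, 0.204]]
```

View pics/crop0.png

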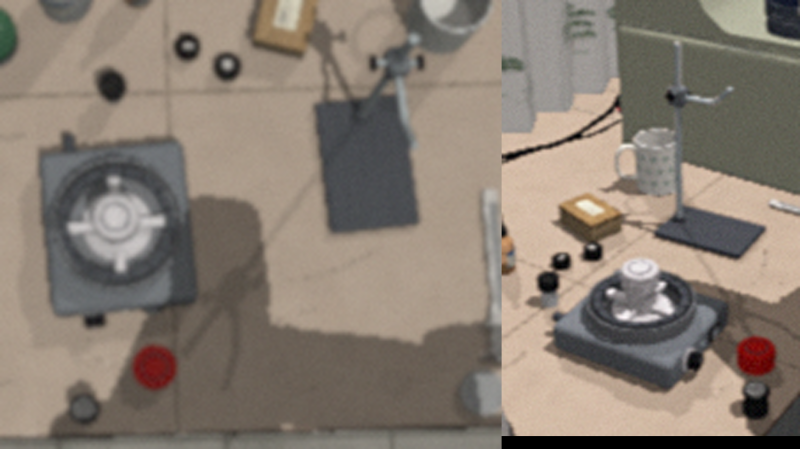

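```bash
python3 - <<'E'
from h import *
a=np.load("top0.npz");b=np.load("scene0.npz")
P=cloud(a["d"],a);Q=cloud(b["d"],b)
# stage
for C in(P,Q):
    k=(C[...,2]>.27)&(C[...,2]<.33)&(C[...,1]>.2)&(C[...,1]<.7)&(C[...,0]<.8)
    print("stage",cv2.minEnclosingCircle(C[k][:,:2].astype(np.float32)))
# tray by colour
hsv=cv2.cvtColor(a["p"],cv2.COLOR_RGB2HSV)
for z,(u,v) in((a,(216,240)),(b,(293,334))):
    im=cv2.cvtColor(z["p"],cv2.COLOR_RGB2LAB).astype(int)
    k=((im[...,2]<130)&(im[...,0]>70)).astype(np.uint8); n,l=cv2.connectedComponents(k)
    c=l==l[v,u]; cs,_=cv2.findContours(c.astype(np.uint8),0,2); cc=max(cs,key=cv2.contourArea)
    pts=np.array([ray(z,*p[0],.012)[:2] for p in cc],np.float32)*1000
    print("tray",c.sum(),cv2.minAreaRect(pts))
# hook fit
for C in(P,Q):
    x,y,h=C[...,0],C[...,1],C[...,2]
    r=(x>.55)&(x<.72)&(abs(y+.238)<.05)
    k=r&(h>.25)&(h<.32)&(x>.65);print("rod",C[k].mean(0))
    k=r&(h>.21)&(h<.262)&(x<.66);print("hook",k.sum(),np.polyfit(x[k],y[k],1),x[k].min(),h[k].max())
    i=np.argsort(x[k]);print(C[k][i][:4].round(4).tolist(),[ (round(t,3),round(float(np.median(h[k&(abs(x-t)<.004)])),4),round(float(np.median(y[k&(abs(x-t)<.004)])),4)) for t in(.595,.605,.615,.625,.64,.65)])
# machine yaw via housing top in scene/top
for C in(P,Q):
    x,y,h=C[...,0],C[...,1],C[...,2]
    for nm,cx,cy,R,lo,hi in(("rim67",.555,.04,.085,.063,.073),("cap",.555,.04,.03,.108,.12)):
        k=(np.hypot(x-cx,y-cy)<R)&(h>lo)&(h<hi);print(nm,cv2.minEnclosingCircle(C[k][:,:2].astype(np.float32)*1000),np.median(h[k]))
# obstacles on bench in layout area
for C in(P,):
    k=(C[...,2]>.005)&(C[...,0]>.34)&(C[...,0]<.8)&(C[...,1]>-.36)&(C[...,1]<.2)
    g=np.zeros((24,30))
    ii=((.8-C[k][:,0])/.02).astype(int);jj=((.22-C[k][:,1])/.02).astype(int);np.maximum.at(g,(ii,jj),C[k][:,2]*1000)
    print((g/10).astype(int))
print(P[250:275,330,0].round(3),P[250:275,330,2].round(3))
E
```

```text
stage ((0.559323251247406, 0.39116331934928894), 0.14839451014995575)
stage ((0.5422236323356628, 0.40163666009902954), 0.12897978723049164)
tray 1440 ((413.97039794921875, 307.34820556640625), (128.0693817138672, 109.3356704711914), 85.76001739501953)
tray 2041 ((412.0133972167969, 312.3540954589844), (134.05055236816406, 115.35892486572266), 85.906494140625)
rod [ 0.67765515 -0.23523595  0.28662833]
hook 75 [ 0.07281181 -0.2861329 ] 0.5906284103008105 0.25901203236405657
[[0.5906, -0.2436, 0.2547], [0.5917, -0.242, 0.2497], [0.5924, -0.2428, 0.259], [0.5927, -0.2458, 0.2571]] [(0.595, 0.2532, -0.2424), (0.605, 0.2442, -0.2412), (0.615, 0.234, -0.2406), (0.625, 0.2275, -0.2403), (0.64, 0.2284, -0.2389), (0.65, 0.2284, -0.2391)]
rod [ 0.67789296 -0.23555612  0.27922515]
hook 50 [ 0.07608984 -0.28733389] 0.591834650799023 0.2537601703327641
[[0.5918, -0.2418, 0.2503], [0.5934, -0.2444, 0.2525], [0.5947, -0.2401, 0.2538], [0.5959, -0.2423, 0.2492]] [(0.595, 0.2497, -0.242), (0.605, 0.24, -0.2415), (0.615, 0.2323, -0.2398), (0.625, 0.2278, -0.2381), (0.64, 0.225, -0.2405), (0.65, 0.2262
[... 2981 characters left out ...]
0   0   0   0   0   3   4   0   0   0   0   1   0   0   0   0   0
    0   0   1   0   0   0   0   0   0   1   1   0]
 [  0   0   0   0   0   0   3   4   0   0   0 138   0   0   0   0   0   0
    0   0   0   0   0   0   0   0   0   1   2   0]
 [  0   0   0   0   0   0   0   0   0   0   0   0   0   0   0   0   0   0
    0   0   0   0   0   0   0   0   0   0   0   0]]
[0.372 0.369 0.366 0.363 0.36  0.357 0.354 0.351 0.348 0.345 0.342 0.339
 0.336 0.333 0.31  0.305 0.3   0.295 0.29  0.285 0.28  0.275 0.27  0.266
 0.26 ] [-0.001 -0.004  0.003 -0.003  0.002  0.002 -0.003  0.004  0.003 -0.001
  0.    -0.003  0.001  0.003 -0.898 -0.9   -0.899 -0.893 -0.895 -0.896
 -0.895 -0.893 -0.898 -0.888 -0.913]
```

Request:
servo_tool:
  steps:
    - {"tx": 2.6,"ty": 3.76,"claw": 7}
    - {"tx": 2.6,"ty": 3.76}
    - {"tx": 2.6,"ty": 3.76}
    - {"tx": 2.6,"ty": 3.76}
    - {"tx": 2.6,"ty": 3.76}
    - {"tx": 2.6,"ty": 3.76}
    - {"tx": 2.6,"ty": 3.76}
    - {"tx": 2.6,"ty": 3.76}
    - {"tx": 2.6,"ty": 3.76}
    - {"tx": 2.6,"ty": 3.76}
    - {"tx": 2.6,"ty": 3.76}
    - {"tx": 2.6,"ty": 3.76}
    - {"tx": 2.6,"ty": 3.76}
    - {"tx": 2.6,"ty": 3.76}
    - {"tx": 2.6,"ty": 3.76}
    - {"tz": -3}
    - {"tz": -3}
    - {}
  newtons: 50

```text
invalid input at $.steps[0]: expected keys tx, ty, tz, yaw, claw
```

```bash
python3 - <<'E'
from h import *
print(env.tcp_to_tips, env.observe()["q"].round(1))
ims=[]
for n in("scene","top"):
    p,d,m=shot(n); ims.append(p)
A=cv2.resize(ims[0][130:300,240:400],None,fx=2.5,fy=2.5,interpolation=2);B=cv2.resize(ims[1][120:280,220:380],None,fx=2.5,fy=2.5,interpolation=2)
cv2.imwrite("pics/a1.png",np.hstack([A[:400],B[:400]])[...,::-1])
E
```

```text
0.019 [-85.1  21.8  74.4   0.   83.9 -12.3]
```

Request:
servo_tool:
  steps:
    - {"tx": 2.6,"ty": 3.76,"tz": 0,"yaw": 0,"claw": 7}
    - {"tx": 2.6,"ty": 3.76,"tz": 0,"yaw": 0,"claw": 7}
    - {"tx": 2.6,"ty": 3.76,"tz": 0,"yaw": 0,"claw": 7}
    - {"tx": 2.6,"ty": 3.76,"tz": 0,"yaw": 0,"claw": 7}
    - {"tx": 2.6,"ty": 3.76,"tz": 0,"yaw": 0,"claw": 7}
    - {"tx": 2.6,"ty": 3.76,"tz": 0,"yaw": 0,"claw": 7}
    - {"tx": 2.6,"ty": 3.76,"tz": 0,"yaw": 0,"claw": 7}
    - {"tx": 2.6,"ty": 3.76,"tz": 0,"yaw": 0,"claw": 7}
    - {"tx": 2.6,"ty": 3.76,"tz": 0,"yaw": 0,"claw": 7}
    - {"tx": 2.6,"ty": 3.76,"tz": 0,"yaw": 0,"claw": 7}
    - {"tx": 2.6,"ty": 3.76,"tz": 0,"yaw": 0,"claw": 7}
    - {"tx": 2.6,"ty": 3.76,"tz": 0,"yaw": 0,"claw": 7}
    - {"tx": 2.6,"ty": 3.76,"tz": 0,"yaw": 0,"claw": 7}
    - {"tx": 2.6,"ty": 3.76,"tz": 0,"yaw": 0,"claw": 7}
    - {"tx": 2.6,"ty": 3.76,"tz": 0,"yaw": 0,"claw": 7}
    - {"tx": 0,"ty": 0,"tz": -3,"yaw": 0,"claw": 7}
    - {"tx": 0,"ty": 0,"tz": -3,"yaw": 0,"claw": 7}
    - {"tx": 0,"ty": 0,"tz": 0,"yaw": 0,"claw": 7}
  newtons: 50

```text
time_s: 2.0
position: [0.5513, 0.0392, 0.1868]
tool_rot: [[0.955, 0.297, -0.008], [0.297, -0.955, 0.001], [-0.007, -0.003, -1.0]]
ft_force: [0.4, -0.3, -0.4]
grip_width: 0.07
gripper_force: 0.0
```

```bash
python3 - <<'E'
from h import *
print(env.observe()["q"].round(1))
ims=[]
for n in("scene","top"):
    p,d,m=shot(n); ims.append(p)
A=cv2.resize(ims[0][130:290,240:400],None,fx=2.5,fy=2.5,interpolation=2);B=cv2.resize(ims[1][120:280,220:380],None,fx=2.5,fy=2.5,interpolation=2)
cv2.imwrite("pics/a1.png",np.hstack([A[:400],B[:400]])[...,::-1])
E
```

```text
[-8.2 25.3 79.7 -0.  75.5 64.5]
```

View pics/a1.png

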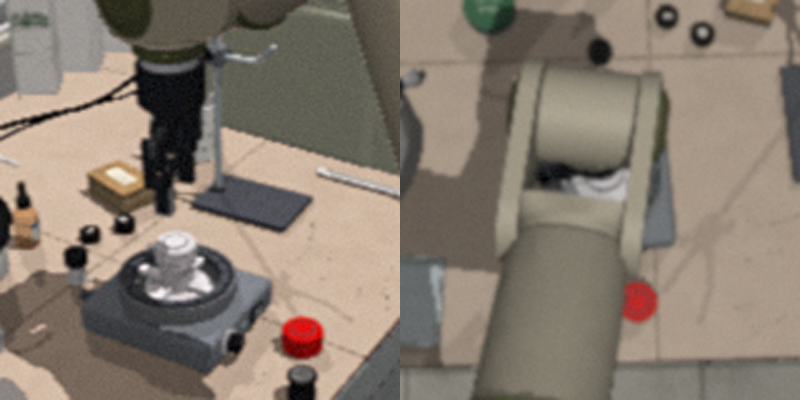

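Request:
servo_tool:
  steps:
    - {"tx": 0.2,"ty": 0,"tz": -3,"yaw": 0,"claw": 7}
    - {"tx": 0,"ty": 0,"tz": -2,"yaw": 0,"claw": 7}
    - {"tx": 0,"ty": 0,"tz": -1,"yaw": 0,"claw": 7}
    - {"tx": 0,"ty": 0,"tz": 0,"yaw": 0,"claw": 7}
    - {"tx": 0,"ty": 0,"tz": 0,"yaw": 0,"claw": 7}

```text
time_s: 2.6
position: [0.5557, 0.0385, 0.1318]
tool_rot: [[0.955, 0.296, 0.002], [0.296, -0.955, -0.0], [0.002, 0.001, -1.0]]
ft_force: [0.8, -0.5, -0.1]
grip_width: 0.0701
gripper_force: 0.0
```

Request:
servo_tool:
  steps:
    - {"tx": 0,"ty": 0,"tz": -1.5,"yaw": 0,"claw": 7}
    - {"tx": 0,"ty": 0,"tz": -1.0,"yaw": 0,"claw": 7}
    - {"tx": 0,"ty": 0,"tz": 0,"yaw": 0,"claw": 6}
    - {"tx": 0,"ty": 0,"tz": 0,"yaw": 0,"claw": 4.4}
    - {"tx": 0,"ty": 0,"tz": 0,"yaw": 0,"claw": 4.4}
    - {"tx": 0,"ty": 0,"tz": 0,"yaw": 0,"claw": 4.4}
    - {"tx": 0,"ty": 0,"tz": 0,"yaw": 0,"claw": 4.4}
    - {"tx": 0,"ty": 0,"tz": 0,"yaw": 0,"claw": 4.4}
  newtons: 50

```text
time_s: 3.4
position: [0.5554, 0.0385, 0.106]
tool_rot: [[0.955, 0.296, 0.002], [0.296, -0.955, -0.0], [0.001, 0.001, -1.0]]
ft_force: [-0.6, -1.1, 4.9]
grip_width: 0.0466
gripper_force: 51.5
```

Request:
servo_tool:
  steps:
    - {"tx": 0,"ty": 0,"tz": 0.027,"yaw": 8,"claw": 4.4}
    - {"tx": 0,"ty": 0,"tz": 0.027,"yaw": 8,"claw": 4.4}
    - {"tx": 0,"ty": 0,"tz": 0.027,"yaw": 8,"claw": 4.4}
    - {"tx": 0,"ty": 0,"tz": 0.027,"yaw": 8,"claw": 4.4}
    - {"tx": 0,"ty": 0,"tz": 0.027,"yaw": 8,"claw": 4.4}
    - {"tx": 0,"ty": 0,"tz": 0.027,"yaw": 8,"claw": 4.4}
    - {"tx": 0,"ty": 0,"tz": 0.027,"yaw": 8,"claw": 4.4}
    - {"tx": 0,"ty": 0,"tz": 0.027,"yaw": 8,"claw": 4.4}
    - {"tx": 0,"ty": 0,"tz": 0.027,"yaw": 8,"claw": 4.4}
    - {"tx": 0,"ty": 0,"tz": 0.027,"yaw": 8,"claw": 4.4}
    - {"tx": 0,"ty": 0,"tz": 0.027,"yaw": 8,"claw": 4.4}
    - {"tx": 0,"ty": 0,"tz": 0.027,"yaw": 8,"claw": 4.4}
    - {"tx": 0,"ty": 0,"tz": 0.027,"yaw": 8,"claw": 4.4}
    - {"tx": 0,"ty": 0,"tz": 0.027,"yaw": 8,"claw": 4.4}
    - {"tx": 0,"ty": 0,"tz": 0.027,"yaw": 8,"claw": 4.4}
    - {"tx": 0,"ty": 0,"tz": 0,"yaw": 0,"claw": 4.4}

```text
time_s: 5.0
position: [0.5553, 0.0383, 0.1093]
tool_rot: [[-0.735, 0.678, 0.001], [0.678, 0.735, -0.001], [-0.001, -0.0, -1.0]]
ft_force: [2.4, -3.9, -1.8]
grip_width: 0.0462
gripper_force: 51.4
```

```bash
python3 - <<'E'
from h import *
o=env.observe();print(o["q"].round(1),o["wrist_torque"],o["ft_force"])
E
```

```text
[ -8.2  30.5  85.2  -0.   64.2 -55.5] [-0.55282011 -0.29735195  0.01258397] [ 2.41606257 -3.87980262 -1.79155201]
```

Request:
servo_tool:
  steps:
    - {"tx": 0,"ty": 0,"tz": 0,"yaw": 0,"claw": 6.2}
    - {"tx": 0,"ty": 0,"tz": 0,"yaw": 0,"claw": 6.2}
    - {"tx": 0,"ty": 0,"tz": 0,"yaw": -8.5,"claw": 6.2}
    - {"tx": 0,"ty": 0,"tz": 0,"yaw": -8.5,"claw": 6.2}
    - {"tx": 0,"ty": 0,"tz": 0,"yaw": -8.5,"claw": 6.2}
    - {"tx": 0,"ty": 0,"tz": 0,"yaw": -8.5,"claw": 6.2}
    - {"tx": 0,"ty": 0,"tz": 0,"yaw": -8.5,"claw": 6.2}
    - {"tx": 0,"ty": 0,"tz": 0,"yaw": -8.5,"claw": 6.2}
    - {"tx": 0,"ty": 0,"tz": 0,"yaw": -8.5,"claw": 6.2}
    - {"tx": 0,"ty": 0,"tz": 0,"yaw": -8.5,"claw": 6.2}
    - {"tx": 0,"ty": 0,"tz": 0,"yaw": -8.5,"claw": 6.2}
    - {"tx": 0,"ty": 0,"tz": 0,"yaw": -8.5,"claw": 6.2}
    - {"tx": 0,"ty": 0,"tz": 0,"yaw": -8.5,"claw": 6.2}
    - {"tx": 0,"ty": 0,"tz": 0,"yaw": -8.5,"claw": 6.2}
    - {"tx": 0,"ty": 0,"tz": 0,"yaw": -8.5,"claw": 6.2}
    - {"tx": 0,"ty": 0,"tz": 0,"yaw": -8.5,"claw": 4.4}
    - {"tx": 0,"ty": 0,"tz": 0,"yaw": 0,"claw": 4.4}
    - {"tx": 0,"ty": 0,"tz": 0,"yaw": 0,"claw": 4.4}
    - {"tx": 0,"ty": 0,"tz": 0,"yaw": 0,"claw": 4.4}
    - {"tx": 0,"ty": 0,"tz": 0,"yaw": 0,"claw": 4.4}

```text
time_s: 7.0
position: [0.5551, 0.0383, 0.1099]
tool_rot: [[0.95, 0.313, 0.001], [0.313, -0.95, -0.001], [0.0, 0.001, -1.0]]
ft_force: [-1.2, -3.9, 5.1]
grip_width: 0.0465
gripper_force: 51.1
```

Request:
servo_tool:
  steps:
    - {"tx": 0,"ty": 0,"tz": 0.027,"yaw": 8,"claw": 4.4}
    - {"tx": 0,"ty": 0,"tz": 0.027,"yaw": 8,"claw": 4.4}
    - {"tx": 0,"ty": 0,"tz": 0.027,"yaw": 8,"claw": 4.4}
    - {"tx": 0,"ty": 0,"tz": 0.027,"yaw": 8,"claw": 4.4}
    - {"tx": 0,"ty": 0,"tz": 0.027,"yaw": 8,"claw": 4.4}
    - {"tx": 0,"ty": 0,"tz": 0.027,"yaw": 8,"claw": 4.4}
    - {"tx": 0,"ty": 0,"tz": 0.027,"yaw": 8,"claw": 4.4}
    - {"tx": 0,"ty": 0,"tz": 0.027,"yaw": 8,"claw": 4.4}
    - {"tx": 0,"ty": 0,"tz": 0.027,"yaw": 8,"claw": 4.4}
    - {"tx": 0,"ty": 0,"tz": 0.027,"yaw": 8,"claw": 4.4}
    - {"tx": 0,"ty": 0,"tz": 0.027,"yaw": 8,"claw": 4.4}
    - {"tx": 0,"ty": 0,"tz": 0.027,"yaw": 8,"claw": 4.4}
    - {"tx": 0,"ty": 0,"tz": 0.027,"yaw": 8,"claw": 4.4}
    - {"tx": 0,"ty": 0,"tz": 0.027,"yaw": 8,"claw": 4.4}
    - {"tx": 0,"ty": 0,"tz": 0.027,"yaw": 8,"claw": 4.4}
    - {"tx": 0,"ty": 0,"tz": 0.027,"yaw": 8,"claw": 4.4}
    - {"tx": 0,"ty": 0,"tz": 0,"yaw": 0,"claw": 4.4}

```text
time_s: 8.7
position: [0.5557, 0.0384, 0.1142]
tool_rot: [[-0.832, 0.554, 0.002], [0.554, 0.832, -0.001], [-0.002, 0.001, -1.0]]
ft_force: [2.0, -4.4, 3.2]
grip_width: 0.0465
gripper_force: 51.0
```

Request:
servo_tool:
  steps:
    - {"tx": 0,"ty": 0,"tz": 0.2,"yaw": 5,"claw": 4.4}
    - {"tx": 0,"ty": 0,"tz": 0.3,"yaw": 0,"claw": 4.4}
    - {"tx": 0,"ty": 0,"tz": 0,"yaw": 0,"claw": 4.4}

```text
time_s: 9.0
position: [0.5552, 0.0384, 0.1184]
tool_rot: [[-0.875, 0.485, 0.0], [0.485, 0.875, -0.001], [-0.001, -0.0, -1.0]]
ft_force: [2.6, -4.5, -1.4]
grip_width: 0.0464
gripper_force: 52.6
```

```bash
python3 - <<'E'
from h import *
o=env.observe();t=o["position"]
for n in("top","scene"):
    p,d,m=shot(n);P=cloud(d,m)
    D=P-t; a=np.radians(o["q"][0]); f=D[...,0]*np.cos(a)+D[...,1]*np.sin(a); s=-D[...,0]*np.sin(a)+D[...,1]*np.cos(a)
    for lo in np.arange(.02,.5,.03):
        k=(D[...,2]>lo)&(D[...,2]<=lo+.03)&(abs(f)<.14)&(abs(s)<.14)
        if k.sum()>3: print(n,round(lo,2),k.sum(),"fwd max",f[k].max().round(3),"side",s[k].min().round(3),s[k].max().round(3))
E
```

```text
top 0.02 10 fwd max -0.018 side -0.034 -0.023
top 0.05 5 fwd max -0.021 side -0.023 -0.018
top 0.08 20 fwd max -0.011 side -0.064 -0.027
top 0.11 24 fwd max -0.027 side -0.025 0.024
top 0.14 12 fwd max -0.032 side -0.019 0.017
top 0.17 26 fwd max -0.034 side -0.018 0.017
top 0.2 10 fwd max 0.033 side -0.04 0.044
top 0.23 268 fwd max 0.044 side -0.069 0.07
top 0.26 1526 fwd max 0.04 side -0.069 0.069
top 0.29 1020 fwd max 0.011 side -0.059 0.06
top 0.32 636 fwd max -0.071 side -0.058 0.06
top 0.35 426 fwd max -0.104 side -0.046 0.045
top 0.38 101 fwd max -0.127 side -0.027 0.028
scene 0.02 213 fwd max 0.031 side -0.055 0.058
scene 0.05 324 fwd max 0.034 side -0.058 0.065
scene 0.08 284 fwd max 0.034 side -0.063 0.069
scene 0.11 257 fwd max 0.022 side -0.02 0.04
scene 0.14 264 fwd max 0.029 side -0.035 0.041
scene 0.17 251 fwd max 0.027 side -0.025 0.062
scene 0.2 236 fwd max 0.043 side 0.056 0.072
scene 0.23 571 fwd max 0.046 side -0.013 0.073
scene 0.26 688 fwd max 0.038 side -0.054 0.071
scene 0.29 498 fwd max -0.006 side -0.056 0.063
scene 0.32 128 fwd max -0.079 side 0.009 0.057
scene 0.35 35 fwd max -0.113 side 0.023 0.045
```

Request:
servo_tool:
  steps:
    - {"tx": 0,"ty": 0,"tz": 1.5,"yaw": 0,"claw": 4.4}
    - {"tx": 0,"ty": 0,"tz": 2.5,"yaw": 0,"claw": 4.4}
    - {"tx": 0,"ty": 0,"tz": 2,"yaw": 0,"claw": 4.4}
    - {"tx": -4,"ty": 1,"tz": 0,"yaw": 0,"claw": 4.4}
    - {"tx": -4,"ty": 2,"tz": 0,"yaw": 0,"claw": 4.4}
    - {"tx": -4,"ty": 2.1,"tz": 0,"yaw": 0,"claw": 4.4}
    - {"tx": -3.5,"ty": 3,"tz": 0,"yaw": 0,"claw": 4.4}
    - {"tx": 0,"ty": 4,"tz": 0,"yaw": 0,"claw": 4.4}
    - {"tx": 0,"ty": 4,"tz": 0,"yaw": 0,"claw": 4.4}
    - {"tx": 0,"ty": 4,"tz": 0,"yaw": 0,"claw": 4.4}
    - {"tx": 0,"ty": 4,"tz": 0,"yaw": 0,"claw": 4.4}
    - {"tx": 0,"ty": 2,"tz": 0,"yaw": 0,"claw": 4.4}
    - {"tx": 0,"ty": 0,"tz": -4,"yaw": 0,"claw": 4.4}
    - {"tx": 0,"ty": 0,"tz": -4,"yaw": 0,"claw": 4.4}
    - {"tx": 0,"ty": 0,"tz": -3,"yaw": 0,"claw": 4.4}
    - {"tx": 0,"ty": 0,"tz": 0,"yaw": 0,"claw": 4.4}
    - {"tx": 0,"ty": 0,"tz": 0,"yaw": 0,"claw": 4.4}

```text
time_s: 10.8
position: [0.3998, 0.2999, 0.0691]
tool_rot: [[-0.876, 0.483, -0.001], [0.483, 0.876, -0.0], [0.001, -0.001, -1.0]]
ft_force: [0.1, 0.8, -0.4]
grip_width: 0.047
gripper_force: 54.8
```

```bash
python3 - <<'E'
from h import *
o=env.observe();print(o["position"],o["q"].round(1),o["ft_force"])
p,d,m=shot("scene");p2,d2,m2=shot("top")
cv2.imwrite("pics/b1.png",np.hstack([cv2.resize(p[180:380,140:340],(400,400)),cv2.resize(p2[160:280,160:280],(400,400))])[...,::-1])
E
```

```text
[0.39979885 0.29989698 0.06905579] [ 23.3  29.4  96.8   0.   53.8 -37.9] [ 0.12559156  0.84877948 -0.35999219]
```

View pics/b1.png

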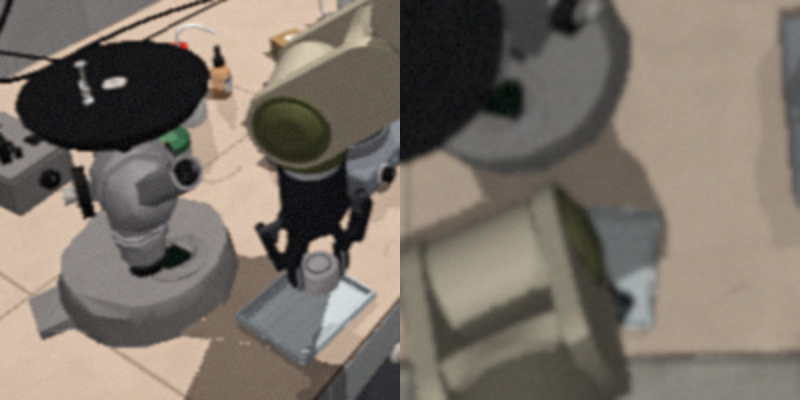

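Request:
servo_tool:
  steps:
    - {"tx": 0,"ty": 0,"tz": -2,"yaw": 0,"claw": 4.4}
    - {"tx": 0,"ty": 0,"tz": -1.4,"yaw": 0,"claw": 4.4}
    - {"tx": 0,"ty": 0,"tz": -0.4,"yaw": 0,"claw": 4.4}
    - {"tx": 0,"ty": 0,"tz": -0.2,"yaw": 0,"claw": 4.4}
    - {"tx": 0,"ty": 0,"tz": 0,"yaw": 0,"claw": 4.4}
    - {"tx": 0,"ty": 0,"tz": 0,"yaw": 0,"claw": 4.4}

```text
time_s: 11.5
position: [0.4003, 0.2999, 0.0295]
tool_rot: [[-0.877, 0.481, 0.001], [0.481, 0.877, 0.001], [-0.001, 0.001, -1.0]]
ft_force: [0.6, -0.4, -0.4]
grip_width: 0.0463
gripper_force: 54.8
```

Request:
servo_tool:
  steps:
    - {"tx": 0,"ty": 0,"tz": -0.2,"yaw": 0,"claw": 4.4}
    - {"tx": 0,"ty": 0,"tz": -0.1,"yaw": 0,"claw": 4.4}
    - {"tx": 0,"ty": 0,"tz": 0,"yaw": 0,"claw": 4.4}
    - {"tx": 0,"ty": 0,"tz": 0,"yaw": 0,"claw": 4.4}

```text
time_s: 11.9
position: [0.4002, 0.2999, 0.0259]
tool_rot: [[-0.877, 0.481, 0.001], [0.481, 0.877, 0.0], [-0.001, 0.001, -1.0]]
ft_force: [0.9, 0.7, 1.4]
grip_width: 0.0467
gripper_force: 55.1
```

Request:
servo_tool:
  steps:
    - {"tx": 0,"ty": 0,"tz": -0.1,"yaw": 0,"claw": 4.4}
    - {"tx": 0,"ty": 0,"tz": 0,"yaw": 0,"claw": 4.4}
    - {"tx": 0,"ty": 0,"tz": 0,"yaw": 0,"claw": 5.0}
    - {"tx": 0,"ty": 0,"tz": 0,"yaw": 0,"claw": 5.6}
    - {"tx": 0,"ty": 0,"tz": 0,"yaw": 0,"claw": 5.8}
    - {"tx": 0,"ty": 0,"tz": 1,"yaw": 0,"claw": 5.8}
    - {"tx": 0,"ty": 0,"tz": 3,"yaw": 0,"claw": 5.8}
    - {"tx": 0,"ty": 0,"tz": 4,"yaw": 0,"claw": 5.8}
    - {"tx": 0,"ty": 0,"tz": 4,"yaw": 0,"claw": 5.8}
    - {"tx": 0,"ty": -4,"tz": 2,"yaw": 0,"claw": 5.8}
    - {"tx": 0,"ty": -4,"tz": 0,"yaw": 0,"claw": 5.8}
    - {"tx": 0,"ty": -4,"tz": 0,"yaw": 0,"claw": 5.8}
    - {"tx": 0,"ty": -4,"tz": 0,"yaw": 0,"claw": 5.8}
    - {"tx": 0,"ty": 0,"tz": 0,"yaw": 0,"claw": 5.8}

```text
time_s: 13.3
position: [0.3999, 0.1365, 0.1654]
tool_rot: [[-0.874, 0.485, 0.0], [0.485, 0.874, -0.001], [-0.001, -0.0, -1.0]]
ft_force: [-0.4, -0.2, 0.8]
grip_width: 0.0575
gripper_force: 0.0
```

```bash
python3 - <<'E'
from h import *
o=env.observe();print(o["position"],o["q"].round(1))
for n in("top","scene"):
    p,d,m=shot(n);P=cloud(d,m);x,y,h=np.moveaxis(P,-1,0)
    k=(abs(x-.4)<.06)&(abs(y-.3)<.06)&(h>.022)&(h<.06);print("cap",k.sum(),cv2.minEnclosingCircle(P[k][:,:2].astype(np.float32)*1000) if k.any() else 0,np.percentile(h[k],[50,95]))
    k=(np.hypot(x-.555,y-.039)<.03)&(h>.075)&(h<.12);print("spindle/hub",k.sum(),[(z,P[k&(abs(h-z)<.005)].mean(0).round(4),(k&(abs(h-z)<.005)).sum()) for z in(.086,.108)])
cv2.imwrite("pics/c1.png",cv2.resize(p[200:370,220:390],(510,510),interpolation=2)[...,::-1])
E
```

```text
[0.39990461 0.13652094 0.16539454] [  2.7  14.6 101.3  -0.   64.1 -58.2]
cap 148 ((400.0523986816406, 300.8301696777344), 24.462419509887695) [0.03435582 0.03927885]
spindle/hub 135 [(0.086, array([0.554 , 0.0375, 0.0862]), np.int64(65)), (0.108, array([0.5554, 0.0393, 0.1073]), np.int64(36))]
cap 297 ((399.7608337402344, 301.2395935058594), 25.34535026550293) [0.03298328 0.03524784]
spindle/hub 82 [(0.086, array([0.5581, 0.0491, 0.0846]), np.int64(32)), (0.108, array([0.557 , 0.0443, 0.1057]), np.int64(12))]
```

View pics/c1.png

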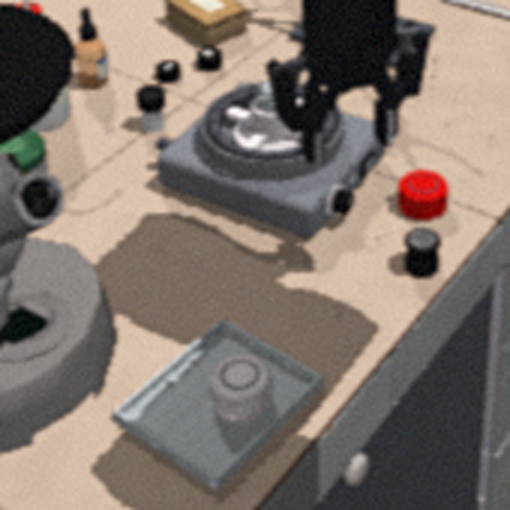

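Request:
servo_tool:
  steps:
    - {"tx": 3.11,"ty": -1.96,"tz": 0,"yaw": -8.5,"claw": 5.8}
    - {"tx": 3.11,"ty": -1.96,"tz": 0,"yaw": -8.5,"claw": 5.8}
    - {"tx": 3.11,"ty": -1.96,"tz": 0,"yaw": -8.5,"claw": 5.8}
    - {"tx": 3.11,"ty": -1.96,"tz": 0,"yaw": -8.5,"claw": 5.8}
    - {"tx": 3.11,"ty": -1.96,"tz": 0,"yaw": -8.5,"claw": 5.8}
    - {"tx": 0,"ty": 0,"tz": 0,"yaw": -8.5,"claw": 5.8}
    - {"tx": 0,"ty": 0,"tz": 0,"yaw": -8.5,"claw": 5.8}
    - {"tx": 0,"ty": 0,"tz": 0,"yaw": -8.5,"claw": 5.8}
    - {"tx": 0,"ty": 0,"tz": 0,"yaw": -8.5,"claw": 5.8}
    - {"tx": 0,"ty": 0,"tz": 0,"yaw": -8.5,"claw": 5.8}
    - {"tx": 0,"ty": 0,"tz": 0,"yaw": -8.5,"claw": 5.8}
    - {"tx": 0,"ty": 0,"tz": -2,"yaw": -8.5,"claw": 5.8}
    - {"tx": 0,"ty": 0,"tz": -2,"yaw": 0,"claw": 5.8}
    - {"tx": 0,"ty": 0,"tz": -1,"yaw": 0,"claw": 5.8}
    - {"tx": 0,"ty": 0,"tz": 0,"yaw": 0,"claw": 5.8}

```text
time_s: 14.9
position: [0.555, 0.0428, 0.1137]
tool_rot: [[0.652, 0.759, -0.003], [0.759, -0.652, 0.0], [-0.001, -0.002, -1.0]]
ft_force: [0.3, 0.9, -0.5]
grip_width: 0.0581
gripper_force: 0.0
```

Request:
servo_tool:
  steps:
    - {"tx": 0,"ty": -0.38,"tz": 0,"yaw": 0,"claw": 5.8}
    - {"tx": 0,"ty": 0,"tz": -1.5,"yaw": 0,"claw": 5.8}
    - {"tx": 0,"ty": 0,"tz": -1,"yaw": 0,"claw": 5.8}
    - {"tx": 0,"ty": 0,"tz": -0.5,"yaw": 0,"claw": 5.8}
    - {"tx": 0,"ty": 0,"tz": 0,"yaw": 0,"claw": 4.8}
    - {"tx": 0,"ty": 0,"tz": 0,"yaw": 0,"claw": 3.6}
    - {"tx": 0,"ty": 0,"tz": 0,"yaw": 0,"claw": 3.6}
    - {"tx": 0,"ty": 0,"tz": 0,"yaw": 0,"claw": 3.6}
    - {"tx": 0,"ty": 0,"tz": 0,"yaw": 0,"claw": 3.6}
  newtons: 60

```text
time_s: 15.8
position: [0.5558, 0.0378, 0.0854]
tool_rot: [[0.653, 0.757, 0.001], [0.757, -0.653, -0.0], [0.001, 0.001, -1.0]]
ft_force: [-0.1, -0.6, 6.5]
grip_width: 0.0384
gripper_force: 61.1
```

Request:
servo_tool:
  steps:
    - {"tx": 0,"ty": 0,"tz": 0.5,"yaw": 0,"claw": 3.6}
    - {"tx": 0,"ty": 0,"tz": 0.8,"yaw": 0,"claw": 3.6}
    - {"tx": 0,"ty": 0,"tz": 1,"yaw": 0,"claw": 3.6}
    - {"tx": 0,"ty": 0,"tz": 1,"yaw": 0,"claw": 3.6}
    - {"tx": 0,"ty": 0,"tz": 0,"yaw": 0,"claw": 3.6}

```text
time_s: 16.3
position: [0.5561, 0.0378, 0.1194]
tool_rot: [[0.653, 0.757, 0.003], [0.757, -0.653, -0.0], [0.002, 0.003, -1.0]]
ft_force: [0.3, -0.3, -4.0]
grip_width: 0.0381
gripper_force: 60.7
```

Request:
servo_tool:
  steps:
    - {"tx": 0,"ty": 0,"tz": 2,"yaw": 0,"claw": 3.6}
    - {"tx": 0,"ty": 0,"tz": 2,"yaw": 0,"claw": 3.6}
    - {"tx": 0,"ty": 0,"tz": 1.5,"yaw": 0,"claw": 3.6}
    - {"tx": -1.72,"ty": -4,"tz": 0,"yaw": -7.5,"claw": 3.6}
    - {"tx": -1.72,"ty": -4,"tz": 0,"yaw": -7.5,"claw": 3.6}
    - {"tx": -1.72,"ty": -4,"tz": 0,"yaw": -7.5,"claw": 3.6}
    - {"tx": -1.72,"ty": -4,"tz": 0,"yaw": -7.5,"claw": 3.6}
    - {"tx": -1.72,"ty": -3.8,"tz": 0,"yaw": -7.5,"claw": 3.6}
    - {"tx": 0,"ty": 0,"tz": 0,"yaw": -7.5,"claw": 3.6}
    - {"tx": 0,"ty": 0,"tz": -3,"yaw": 0,"claw": 3.6}
    - {"tx": 0,"ty": 0,"tz": -4,"yaw": 0,"claw": 3.6}
    - {"tx": 0,"ty": 0,"tz": -3,"yaw": 0,"claw": 3.6}
    - {"tx": 0,"ty": 0,"tz": -2,"yaw": 0,"claw": 3.6}
    - {"tx": 0,"ty": 0,"tz": 0,"yaw": 0,"claw": 3.6}
    - {"tx": 0,"ty": 0,"tz": 0,"yaw": 0,"claw": 3.6}

```text
time_s: 17.8
position: [0.4697, -0.1602, 0.0532]
tool_rot: [[0.997, 0.074, 0.0], [0.074, -0.997, -0.0], [0.0, 0.0, -1.0]]
ft_force: [0.8, -0.5, -2.6]
grip_width: 0.0383
gripper_force: 61.6
```

Request:
servo_tool:
  steps:
    - {"tx": 0,"ty": 0,"tz": -1,"yaw": 0,"claw": 3.6}
    - {"tx": 0,"ty": 0,"tz": -0.6,"yaw": 0,"claw": 3.6}
    - {"tx": 0,"ty": 0,"tz": -0.3,"yaw": 0,"claw": 3.6}
    - {"tx": 0,"ty": 0,"tz": -0.2,"yaw": 0,"claw": 3.6}
    - {"tx": 0,"ty": 0,"tz": 0,"yaw": 0,"claw": 3.6}
    - {"tx": 0,"ty": 0,"tz": 0,"yaw": 0,"claw": 3.6}

```text
time_s: 18.4
position: [0.4696, -0.1602, 0.0319]
tool_rot: [[0.997, 0.074, 0.0], [0.074, -0.997, -0.0], [0.0, 0.0, -1.0]]
ft_force: [0.3, -0.4, -2.7]
grip_width: 0.0383
gripper_force: 61.7
```

Request:
servo_tool:
  steps:
    - {"tx": 0,"ty": 0,"tz": -0.1,"yaw": 0,"claw": 3.6}
    - {"tx": 0,"ty": 0,"tz": -0.1,"yaw": 0,"claw": 3.6}
    - {"tx": 0,"ty": 0,"tz": 0,"yaw": 0,"claw": 3.6}
    - {"tx": 0,"ty": 0,"tz": 0,"yaw": 0,"claw": 3.6}

```text
time_s: 18.8
position: [0.4696, -0.1602, 0.0313]
tool_rot: [[0.997, 0.074, 0.001], [0.074, -0.997, -0.001], [0.001, 0.001, -1.0]]
ft_force: [-4.7, 2.2, 15.9]
grip_width: 0.0384
gripper_force: 63.7
```

Request:
servo_tool:
  steps:
    - {"tx": 0,"ty": 0,"tz": 0.1,"yaw": 0,"claw": 3.6}
    - {"tx": 0,"ty": 0,"tz": 0,"yaw": 0,"claw": 4.2}
    - {"tx": 0,"ty": 0,"tz": 0,"yaw": 0,"claw": 5}
    - {"tx": 0,"ty": 0,"tz": 0,"yaw": 0,"claw": 5}
    - {"tx": 0,"ty": 0,"tz": 2,"yaw": 0,"claw": 5}
    - {"tx": 0,"ty": 0,"tz": 3,"yaw": 0,"claw": 4}
    - {"tx": -4,"ty": 2,"tz": 4,"yaw": 0,"claw": 3}
    - {"tx": -4,"ty": 4,"tz": 4,"yaw": 0,"claw": 2.6}
    - {"tx": -4,"ty": 4,"tz": 0,"yaw": 0,"claw": 2.6}
    - {"tx": 0,"ty": 4,"tz": 0,"yaw": 0,"claw": 2.6}
    - {"tx": 0,"ty": 4,"tz": 0,"yaw": 0,"claw": 2.6}
    - {"tx": 0,"ty": 0,"tz": 0,"yaw": 0,"claw": 2.6}
    - {"tx": 0,"ty": 0,"tz": 0,"yaw": 0,"claw": 2.6}

```text
time_s: 20.1
position: [0.372, 0.0012, 0.143]
tool_rot: [[0.997, 0.076, 0.0], [0.076, -0.997, -0.0], [0.0, 0.0, -1.0]]
ft_force: [-0.6, -0.3, -0.8]
grip_width: 0.0261
gripper_force: 0.0
```

```bash
python3 - <<'E'
from h import *
o=env.observe();print(o["position"],o["q"].round(1))
V=[]
for n in("top","scene"):
    p,d,m=shot(n);P=cloud(d,m);x,y,h=np.moveaxis(P,-1,0);V.append(p)
    c=np.hypot(x-.47,y+.16)<.075
    k=c&(h>.008)&(h<.02);print("rim",k.sum(),cv2.minEnclosingCircle(P[k][:,:2].astype(np.float32)*1000),np.median(h[k]))
    k=c&(h>.026)&(h<.045);print("hub",k.sum(),cv2.minEnclosingCircle(P[k][:,:2].astype(np.float32)*1000) if k.any() else 0,np.median(h[k]))
    # rim ring mask by darkness + contour ray to z=.014
    g=cv2.cvtColor(p,cv2.COLOR_RGB2GRAY)
    x0,y0=np.argwhere(c).mean(0)[::-1].astype(int); print(n,x0,y0)
A=cv2.resize(V[0][195:275,330:430],None,fx=4,fy=4,interpolation=2);B=cv2.resize(V[1][190:290,320:420],(400,400),interpolation=2)
A=cv2.copyMakeBorder(A,0,80,0,0,0);cv2.imwrite("pics/d1.png",np.hstack([A,B])[...,::-1])
E
```

```text
[0.37199433 0.00120268 0.14298313] [-18.2  11.9 110.3  -0.   57.8  67.4]
rim 498 ((472.7908935546875, -159.3695831298828), 65.30809020996094) 0.013254099898077576
hub 65 ((469.86090087890625, -158.7870330810547), 19.725250244140625) 0.03208912093331673
top 365 217
rim 245 ((470.490478515625, -156.67593383789062), 63.98826599121094) 0.01275858412289499
hub 6 ((474.02740478515625, -139.24679565429688), 7.021400451660156) 0.030872890094281347
scene 370 307
```

View pics/d1.png

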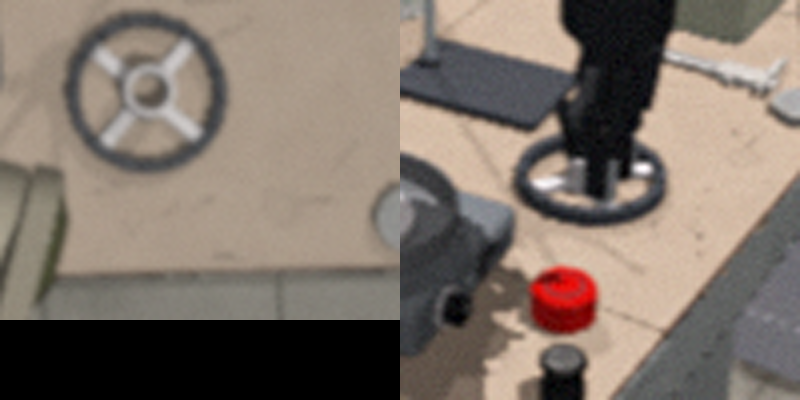

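Request:
servo_tool:
  steps:
    - {"tx": 2.33,"ty": -2.6,"tz": 0,"yaw": 0,"claw": 2.6}
    - {"tx": 2.33,"ty": -2.6,"tz": 0,"yaw": 0,"claw": 2.6}
    - {"tx": 2.33,"ty": -2.6,"tz": 0,"yaw": 0,"claw": 2.6}
    - {"tx": 2.33,"ty": -2.6,"tz": 0,"yaw": 0,"claw": 2.6}
    - {"tx": 0,"ty": 0,"tz": -3,"yaw": 0,"claw": 2.6}
    - {"tx": 0,"ty": 0,"tz": -3,"yaw": 0,"claw": 2.6}
    - {"tx": 0,"ty": 0,"tz": 0,"yaw": 0,"claw": 2.6}
    - {"tx": 0,"ty": 0,"tz": 0,"yaw": 0,"claw": 2.6}

```text
time_s: 21.0
position: [0.4651, -0.1041, 0.0832]
tool_rot: [[0.997, 0.072, -0.001], [0.072, -0.997, 0.0], [-0.001, -0.0, -1.0]]
ft_force: [0.1, -0.2, 0.2]
grip_width: 0.0259
gripper_force: 0.0
```

Request:
servo_tool:
  steps:
    - {"tx": 0,"ty": 0.05,"tz": -2.5,"yaw": 0,"claw": 2.6}
    - {"tx": 0,"ty": 0,"tz": -2,"yaw": 0,"claw": 2.6}
    - {"tx": 0,"ty": 0,"tz": -1.1,"yaw": 0,"claw": 2.6}
    - {"tx": 0,"ty": 0,"tz": -0.5,"yaw": 0,"claw": 2.6}
    - {"tx": 0,"ty": 0,"tz": 0,"yaw": 0,"claw": 2.6}

```text
time_s: 21.5
position: [0.4654, -0.103, 0.0224]
tool_rot: [[0.997, 0.074, 0.001], [0.074, -0.997, -0.0], [0.001, 0.0, -1.0]]
ft_force: [0.7, 0.0, 0.7]
grip_width: 0.0258
gripper_force: 0.0
```

Request:
servo_tool:
  steps:
    - {"tx": 0,"ty": 0,"tz": 0,"yaw": 0,"claw": 1.6}
    - {"tx": 0,"ty": 0,"tz": 0,"yaw": 0,"claw": 0.8}
    - {"tx": 0,"ty": 0,"tz": 0,"yaw": 0,"claw": 0.8}
    - {"tx": 0,"ty": 0,"tz": 0,"yaw": 0,"claw": 0.8}
    - {"tx": 0,"ty": 0,"tz": 0,"yaw": 0,"claw": 0.8}
  newtons: 70

```text
time_s: 22.0
position: [0.4655, -0.1028, 0.0228]
tool_rot: [[0.997, 0.074, 0.002], [0.074, -0.997, -0.001], [0.002, 0.001, -1.0]]
ft_force: [-0.3, 1.9, 6.6]
grip_width: 0.009
gripper_force: 38.7
```

Request:
servo_tool:
  steps:
    - {"tx": 0,"ty": 0,"tz": 0,"yaw": 0,"claw": 0.6}
    - {"tx": 0,"ty": 0,"tz": 0.5,"yaw": 0,"claw": 0.6}
    - {"tx": 0,"ty": 0,"tz": 1,"yaw": 0,"claw": 0.6}
    - {"tx": 0,"ty": 0,"tz": 1,"yaw": 0,"claw": 0.6}
    - {"tx": 0,"ty": 0,"tz": 2,"yaw": 0,"claw": 0.6}
    - {"tx": 0,"ty": 0,"tz": 3,"yaw": 0,"claw": 0.6}
    - {"tx": 0,"ty": 0,"tz": 3,"yaw": 0,"claw": 0.6}
    - {"tx": 0,"ty": 0,"tz": 0,"yaw": 0,"claw": 0.6}
  newtons: 80

```text
time_s: 22.8
position: [0.4665, -0.1033, 0.1308]
tool_rot: [[0.997, 0.074, 0.007], [0.074, -0.997, -0.003], [0.007, 0.004, -1.0]]
ft_force: [0.5, 0.3, -3.9]
grip_width: 0.0073
gripper_force: 73.3
```

```bash
python3 - <<'E'
from h import *
o=env.observe();t=o["position"];print(t,o["gripper_force"],o["grip_width"],o["ft_force"])
V=[]
for n in("top","scene"):
    p,d,m=shot(n);P=cloud(d,m);D=P-t;V.append(p)
    k=(D[...,2]<-.0)&(D[...,2]>-.07)&(np.hypot(D[...,0]-.004,D[...,1]+.057)<.075)
    a=.0754; f=D[...,0]*np.cos(a)+D[...,1]*np.sin(a); s=-D[...,0]*np.sin(a)+D[...,1]*np.cos(a)
    r=k&(np.hypot(f,s+.057)>.05)
    for lo in np.arange(-.13,.0,.02):
        q=r&(s>lo)&(s<lo+.02); print(n,round(lo,2),q.sum(),np.median(D[...,2][q]).round(4) if q.any() else 0)
    q=r&(s<-.03); c,*_=np.linalg.lstsq(np.c_[f[q],s[q],np.ones(q.sum())],D[...,2][q],rcond=None);print("plane df,ds,z",c.round(3), f[k].min(),f[k].max(),s[k].min())
cv2.imwrite("pics/e1.png",cv2.resize(V[1][150:300,280:430],(450,450),interpolation=2)[...,::-1])
E
```

```text
[ 0.4665091  -0.10330215  0.13079303] 73.30675750854425 0.007307234600509999 [ 0.49024531  0.31781915 -3.87325489]
top -0.13 25 -0.0094
top -0.11 55 -0.0103
top -0.09 32 -0.0103
top -0.07 1 -0.0095
top -0.05 9 -0.0098
top -0.03 37 -0.0092
top -0.01 6 -0.008
plane df,ds,z [ 0.007 -0.002 -0.01 ] -0.058104519504521834 0.05872833808335505 -0.11688634531073216
scene -0.13 17 -0.0135
scene -0.11 38 -0.0146
scene -0.09 15 -0.0139
scene -0.07 16 -0.0135
scene -0.05 31 -0.0146
scene -0.03 62 -0.0134
scene -0.01 99 -0.0159
plane df,ds,z [ 0.019  0.008 -0.014] -0.063272172345082 0.059540702076231064 -0.12286477301282948
```

View pics/e1.png

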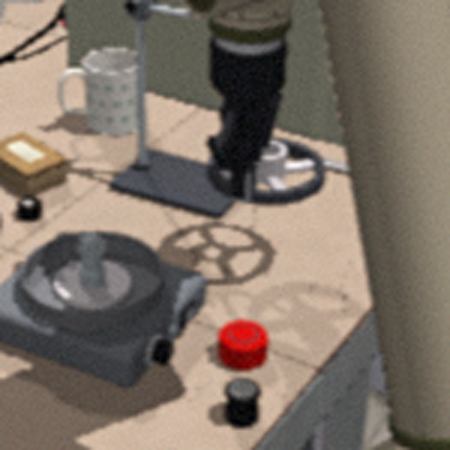

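Request:
servo_tool:
  steps:
    - {"tx": 0,"ty": 0,"tz": 4,"yaw": 0,"claw": 0.6}
    - {"tx": 0,"ty": 0,"tz": 4,"yaw": 0,"claw": 0.6}
    - {"tx": 0,"ty": 0,"tz": 4,"yaw": 0,"claw": 0.6}
    - {"tx": 0,"ty": 0,"tz": 4,"yaw": 0,"claw": 0.6}
    - {"tx": 1.8,"ty": -2,"tz": 0.4,"yaw": 0,"claw": 0.6}
    - {"tx": 2,"ty": -2,"tz": 0,"yaw": 0,"claw": 0.6}
    - {"tx": 2,"ty": -2,"tz": 0,"yaw": 0,"claw": 0.6}
    - {"tx": 1.5,"ty": -1.5,"tz": 0,"yaw": 0,"claw": 0.6}
    - {"tx": 1.4,"ty": -0.9,"tz": 0,"yaw": 0,"claw": 0.6}
    - {"tx": 0,"ty": 0,"tz": 0,"yaw": 0,"claw": 0.6}
    - {"tx": 0,"ty": 0,"tz": 0,"yaw": 0,"claw": 0.6}
    - {"tx": 0,"ty": 0,"tz": 0,"yaw": 0,"claw": 0.6}

```text
time_s: 24.1
position: [0.5515, -0.1861, 0.2903]
tool_rot: [[0.997, 0.074, -0.001], [0.074, -0.997, 0.001], [-0.001, -0.001, -1.0]]
ft_force: [-0.3, -0.0, -1.8]
grip_width: 0.0074
gripper_force: 73.4
```

```bash
cat > chk.py <<'E'
from h import *
import sys
o=env.observe();t=o["position"];O=np.array([.623,-.2395]);a=.0749
R=np.array([[np.cos(a),np.sin(a)],[-np.sin(a),np.cos(a)]])
print("tcp stand",(R@(t[:2]-O)).round(4),t[2].round(4),o["ft_force"].round(1),o["gripper_force"])
V=[]
for n in("top","scene"):
    p,d,m=shot(n);P=cloud(d,m);S=P.copy();S[...,:2]=(P[...,:2]-O)@R.T;V.append(p);c=R@(t[:2]-O)-[0,.057]
    k=(np.hypot(S[...,0]-c[0],S[...,1]-c[1])<.08)&(S[...,1]<.035)&(abs(S[...,2]-t[2]+.02)<.03)
    dark=p.max(-1)<90
    q=k&dark&(np.hypot(S[...,0]-c[0],S[...,1]-c[1])>.045)
    print(n,q.sum(),"x",S[q][:,0].min().round(4),S[q][:,0].max().round(4),"ymin",S[q][:,1].min().round(4),"ztop",np.median(S[q][:,2]).round(4))
A=cv2.resize(V[0][100:200,350:450],(400,400),interpolation=2);B=cv2.resize(V[1][110:230,280:400],(400,400),interpolation=2)
cv2.imwrite(sys.argv[1],np.hstack([A,B])[...,::-1])
E
python3 chk.py pics/f1.png
```

```text
tcp stand [-0.0673  0.0586] 0.2903 [-0.3 -0.  -1.8] 73.39643124199938
top 27 x -0.127 -0.1036 ymin -0.0462 ztop 0.2809
scene 107 x -0.1293 -0.013 ymin -0.0558 ztop 0.2759
```

View pics/f1.png

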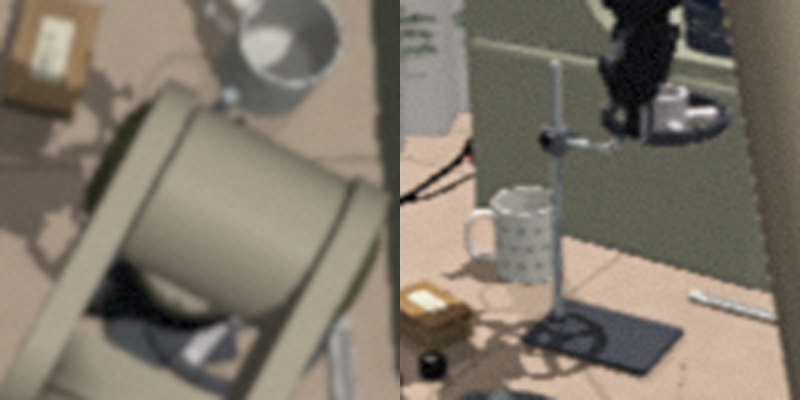

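Request:
servo_tool:
  steps:
    - {"tx": 0.3,"ty": -0.13,"tz": 0,"yaw": 0,"claw": 0.6}
    - {"tx": 0,"ty": 0,"tz": -0.6,"yaw": 0,"claw": 0.6}
    - {"tx": 0,"ty": 0,"tz": -0.6,"yaw": 0,"claw": 0.6}
    - {"tx": 0,"ty": 0,"tz": -0.6,"yaw": 0,"claw": 0.6}
    - {"tx": 0,"ty": 0,"tz": 0,"yaw": 0,"claw": 0.6}
    - {"tx": 0,"ty": 0,"tz": 0,"yaw": 0,"claw": 0.6}

```text
time_s: 24.8
position: [0.5551, -0.188, 0.2727]
tool_rot: [[0.997, 0.074, -0.0], [0.074, -0.997, 0.0], [-0.0, -0.0, -1.0]]
ft_force: [0.1, 0.4, -2.5]
grip_width: 0.0076
gripper_force: 73.4
```

```bash
python3 chk.py pics/g1.png
```

```text
tcp stand [-0.0639  0.0564] 0.2727 [ 0.1  0.4 -2.5] 73.42968203185592
top 32 x -0.1233 -0.0946 ymin -0.0513 ztop 0.2631
scene 107 x -0.1263 -0.0057 ymin -0.0596 ztop 0.2588
```

Request:
servo_tool:
  steps:
    - {"tx": 0,"ty": 0,"tz": -0.4,"yaw": 0,"claw": 0.6}
    - {"tx": 0,"ty": 0,"tz": -0.4,"yaw": 0,"claw": 0.6}
    - {"tx": 0,"ty": 0,"tz": 0,"yaw": 0,"claw": 0.6}
    - {"tx": 0,"ty": 0,"tz": 0,"yaw": 0,"claw": 0.6}
  newtons: 60

```text
time_s: 25.3
position: [0.5551, -0.188, 0.2648]
tool_rot: [[0.997, 0.074, -0.0], [0.074, -0.997, 0.0], [-0.0, -0.0, -1.0]]
ft_force: [0.3, -0.5, -3.7]
grip_width: 0.0077
gripper_force: 73.4
```

```bash
python3 chk.py pics/g2.png
```

```text
tcp stand [-0.0639  0.0564] 0.2648 [ 0.3 -0.5 -3.7] 73.42928557132836
top 24 x -0.1222 -0.0882 ymin -0.0565 ztop 0.2554
scene 106 x -0.1259 -0.004 ymin -0.0607 ztop 0.2512
```

View pics/g2.png

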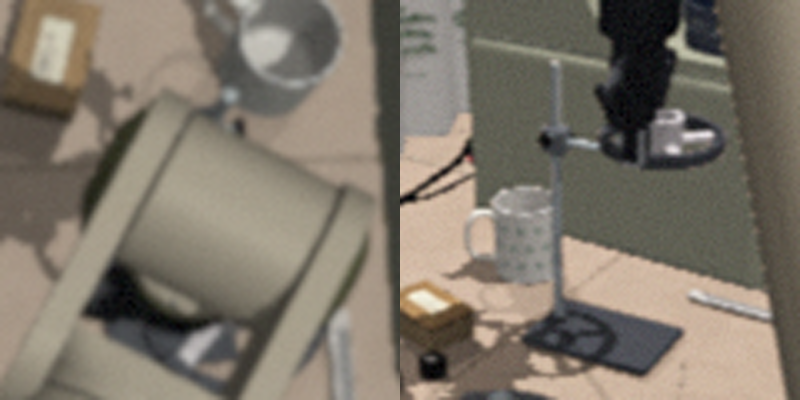

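Request:
servo_tool:
  steps:
    - {"tx": 0.05,"ty": 0,"tz": -0.4,"yaw": 0,"claw": 0.6}
    - {"tx": 0.05,"ty": 0,"tz": -0.4,"yaw": 0,"claw": 0.6}
    - {"tx": 0.1,"ty": 0.01,"tz": -0.4,"yaw": 0,"claw": 0.6}
    - {"tx": 0,"ty": 0,"tz": 0,"yaw": 0,"claw": 0.6}

```text
time_s: 25.8
position: [0.5582, -0.1885, 0.2534]
tool_rot: [[0.997, 0.074, 0.004], [0.074, -0.997, -0.002], [0.004, 0.003, -1.0]]
ft_force: [6.2, -3.3, 2.2]
grip_width: 0.0076
gripper_force: 75.0
```

```bash
cat > tilt.py <<'E'
from h import *
o=env.observe();t=o["position"];O=np.array([.623,-.2395]);a=.0749
R=np.array([[np.cos(a),np.sin(a)],[-np.sin(a),np.cos(a)]])
T=R@(t[:2]-O);print("tcp",T.round(4),t[2].round(4),"f",o["ft_force"].round(1),"tq",o["wrist_torque"].round(2),o["gripper_force"].round(1),o["grip_width"].round(4))
p,d,m=shot("scene");P=cloud(d,m);S=P.copy();S[...,:2]=(P[...,:2]-O)@R.T
k=(p.max(-1)<90)&(abs(S[...,1])<.075)&(S[...,0]>-.15)&(S[...,0]<.035)&(S[...,2]>.09)&(S[...,2]<.29)&~((S[...,1]>.025)&(S[...,0]>T[0]-.06)&(S[...,0]<T[0]+.06)&(S[...,2]>t[2]-.025))
Q=S[k];print(len(Q))
for lo in np.arange(-.14,.03,.015):
    q=Q[(Q[:,0]>lo)&(Q[:,0]<=lo+.015)]
    if len(q)>2: print(round(lo,3),len(q),"z",np.percentile(q[:,2],[5,50,95]).round(3),"y",q[:,1].min().round(3),q[:,1].max().round(3))
c,*_=np.linalg.lstsq(np.c_[Q[:,:2],np.ones(len(Q))],Q[:,2],rcond=None);print("slope",c.round(3))
E
python3 tilt.py
```

```text
Traceback (most recent call last):
  File "tilt.py", line 4, in <module>
    T=R@(t[:2]-O);print("tcp",T.round(4),t[2].round(4),"f",o["ft_force"].round(1),"tq",o["wrist_torque"].round(2),o["gripper_force"].round(1),o["grip_width"].round(4))
                                                                                                                  ^^^^^^^^^^^^^^^^^^^^^^^^
AttributeError: 'float' object has no attribute 'round'
```

Request:
servo_tool:
  steps:
    - {"tx": 0.1,"ty": 0.01,"tz": -0.3,"yaw": 0,"claw": 0.6}
    - {"tx": 0.15,"ty": 0.01,"tz": -0.3,"yaw": 0,"claw": 0.6}
    - {"tx": 0.15,"ty": 0.01,"tz": -0.3,"yaw": 0,"claw": 0.6}
    - {"tx": 0,"ty": 0,"tz": 0,"yaw": 0,"claw": 0.6}

```text
time_s: 26.2
position: [0.5616, -0.1878, 0.2447]
tool_rot: [[0.997, 0.074, 0.002], [0.074, -0.997, -0.002], [0.002, 0.002, -1.0]]
ft_force: [0.8, 0.2, 7.7]
grip_width: 0.0078
gripper_force: 78.4
```

```bash
sed -i 's/o\["gripper_force"\].round(1),o\["grip_width"\].round(4)/o["gripper_force"],o["grip_width"]/' tilt.py; python3 tilt.py
```

```text
tcp [-0.0574  0.0561] 0.2447 f [0.8 0.2 7.7] tq [-0.37 -0.66  0.03] 78.35790456885455 0.007764913061992453
108
-0.125 33 z [0.221 0.231 0.238] y -0.017 0.025
-0.11 13 z [0.227 0.238 0.24 ] y -0.044 0.035
-0.095 14 z [0.23  0.24  0.243] y -0.054 0.047
-0.08 20 z [0.231 0.242 0.285] y -0.057 0.054
-0.065 23 z [0.231 0.244 0.256] y -0.061 0.023
-0.005 3 z [0.227 0.228 0.24 ] y -0.001 0.018
slope [ 0.149 -0.014  0.251]
```

Request:
servo_tool:
  steps:
    - {"tx": 0.12,"ty": 0.01,"tz": -0.35,"yaw": 0,"claw": 0.6}
    - {"tx": 0.15,"ty": 0.01,"tz": -0.35,"yaw": 0,"claw": 0.6}
    - {"tx": 0.18,"ty": 0.01,"tz": -0.35,"yaw": 0,"claw": 0.6}
    - {"tx": 0.2,"ty": 0.02,"tz": -0.35,"yaw": 0,"claw": 0.6}
    - {"tx": 0,"ty": 0,"tz": 0,"yaw": 0,"claw": 0.6}
  newtons: 50

```text
time_s: 26.75
position: [0.5684, -0.1878, 0.2314]
tool_rot: [[0.997, 0.074, 0.004], [0.074, -0.997, -0.003], [0.003, 0.003, -1.0]]
ft_force: [-0.5, -0.3, 10.4]
grip_width: 0.0076
gripper_force: 87.6
```

```bash
python3 tilt.py
```

```text
tcp [-0.0506  0.0557] 0.2314 f [-0.5 -0.3 10.4] tq [-0.67 -0.71 -0.06] 87.6199536475487 0.0076371162773701965
136
-0.125 15 z [0.212 0.219 0.223] y -0.014 0.021
-0.11 31 z [0.206 0.22  0.23 ] y -0.042 0.042
-0.095 17 z [0.205 0.233 0.236] y -0.051 0.048
-0.08 18 z [0.205 0.233 0.239] y -0.058 0.054
-0.065 37 z [0.224 0.242 0.287] y -0.062 0.055
-0.05 17 z [0.222 0.242 0.247] y -0.056 0.022
slope [0.508 0.02  0.274]
```

Request:
servo_tool:
  steps:
    - {"tx": 0.2,"ty": 0.02,"tz": -0.3,"yaw": 0,"claw": 0.7}
    - {"tx": 0.25,"ty": 0.02,"tz": -0.3,"yaw": 0,"claw": 0.7}
    - {"tx": 0.25,"ty": 0.02,"tz": -0.3,"yaw": 0,"claw": 0.7}
    - {"tx": 0.3,"ty": 0.02,"tz": -0.3,"yaw": 0,"claw": 0.7}
    - {"tx": 0,"ty": 0,"tz": 0,"yaw": 0,"claw": 0.7}
  newtons: 30

```text
time_s: 27.3
position: [0.5774, -0.1864, 0.2188]
tool_rot: [[0.997, 0.073, 0.0], [0.073, -0.997, -0.001], [0.0, 0.001, -1.0]]
ft_force: [-5.0, 1.7, 10.0]
grip_width: 0.0077
gripper_force: 92.0
```

```bash
python3 tilt.py
```

```text
tcp [-0.0415  0.0564] 0.2188 f [-5.   1.7 10. ] tq [-0.34  0.06 -0.27] 91.95949502522126 0.007744268255238094
193
-0.11 32 z [0.189 0.201 0.209] y -0.026 0.025
-0.095 30 z [0.186 0.209 0.222] y -0.043 0.045
-0.08 27 z [0.19  0.22  0.229] y -0.05 0.053
-0.065 64 z [0.191 0.236 0.287] y -0.053 0.059
-0.05 30 z [0.226 0.236 0.276] y -0.052 0.057
-0.035 10 z [0.231 0.236 0.242] y -0.051 -0.002
slope [ 0.797 -0.062  0.278]
```

Request:
servo_tool:
  steps:
    - {"tx": 0.2,"ty": 0.015,"tz": -0.25,"yaw": 0,"claw": 0.7}
    - {"tx": 0.2,"ty": 0.015,"tz": -0.25,"yaw": 0,"claw": 0.7}
    - {"tx": 0.2,"ty": 0.015,"tz": -0.2,"yaw": 0,"claw": 0.7}
    - {"tx": 0.2,"ty": 0.015,"tz": -0.2,"yaw": 0,"claw": 0.7}
    - {"tx": 0,"ty": 0,"tz": 0,"yaw": 0,"claw": 0.7}
  newtons: 20

```text
time_s: 27.85
position: [0.5869, -0.1863, 0.2106]
tool_rot: [[0.997, 0.074, 0.005], [0.074, -0.997, -0.003], [0.005, 0.003, -1.0]]
ft_force: [3.1, -0.2, 10.8]
grip_width: 0.0079
gripper_force: 87.7
```

```bash
python3 tilt.py
```

```text
tcp [-0.0321  0.0558] 0.2106 f [ 3.1 -0.2 10.8] tq [-0.53 -1.08  0.25] 87.74067929713055 0.007856957398503875
237
-0.095 38 z [0.174 0.184 0.2  ] y -0.037 0.03
-0.08 35 z [0.171 0.182 0.211] y -0.047 0.045
-0.065 46 z [0.174 0.206 0.22 ] y -0.056 0.055
-0.05 84 z [0.183 0.253 0.285] y -0.06 0.058
-0.035 32 z [0.207 0.226 0.237] y -0.055 0.024
slope [ 1.066 -0.133  0.273]
```

Request:
servo_tool:
  steps:
    - {"tx": 0.22,"ty": 0.015,"tz": -0.22,"yaw": 0,"claw": 0.7}
    - {"tx": 0.22,"ty": 0.015,"tz": -0.22,"yaw": 0,"claw": 0.7}
    - {"tx": 0.22,"ty": 0.015,"tz": -0.2,"yaw": 0,"claw": 0.7}
    - {"tx": 0.22,"ty": 0.015,"tz": -0.15,"yaw": 0,"claw": 0.7}
    - {"tx": 0,"ty": 0,"tz": 0,"yaw": 0,"claw": 0.7}

```text
time_s: 28.4
position: [0.5948, -0.1856, 0.2025]
tool_rot: [[0.997, 0.073, 0.002], [0.073, -0.997, -0.002], [0.002, 0.003, -1.0]]
ft_force: [-2.6, -0.6, 11.0]
grip_width: 0.008
gripper_force: 89.4
```

```bash
python3 tilt.py
```

```text
tcp [-0.0241  0.0558] 0.2025 f [-2.6 -0.6 11. ] tq [-0.54 -0.22 -0.13] 89.38650090999889 0.007956416031937691
243
-0.095 5 z [0.173 0.175 0.179] y -0.008 0.002
-0.08 53 z [0.161 0.179 0.199] y -0.044 0.039
-0.065 42 z [0.159 0.195 0.213] y -0.054 0.051
-0.05 68 z [0.166 0.215 0.271] y -0.058 0.058
-0.035 66 z [0.176 0.23  0.278] y -0.055 0.059
-0.02 9 z [0.226 0.233 0.239] y -0.046 -0.039
slope [ 1.194 -0.267  0.264]
```

Request:
servo_tool:
  steps:
    - {"tx": 0.22,"ty": 0.015,"tz": -0.2,"yaw": 0,"claw": 0.7}
    - {"tx": 0.22,"ty": 0.015,"tz": -0.18,"yaw": 0,"claw": 0.7}
    - {"tx": 0.22,"ty": 0.015,"tz": -0.15,"yaw": 0,"claw": 0.7}
    - {"tx": 0.22,"ty": 0.015,"tz": -0.15,"yaw": 0,"claw": 0.7}
    - {"tx": 0,"ty": 0,"tz": 0,"yaw": 0,"claw": 0.7}

```text
time_s: 28.95
position: [0.6036, -0.1849, 0.195]
tool_rot: [[0.997, 0.074, 0.001], [0.074, -0.997, -0.002], [0.001, 0.002, -1.0]]
ft_force: [0.1, -0.2, 6.4]
grip_width: 0.0076
gripper_force: 68.3
```

```bash
python3 tilt.py
```

```text
tcp [-0.0153  0.0559] 0.195 f [ 0.1 -0.2  6.4] tq [-0.43 -0.32 -0.04] 68.34151310669313 0.0075940073272102206
254
-0.08 3 z [0.153 0.157 0.162] y -0.021 -0.001
-0.065 65 z [0.148 0.159 0.185] y -0.047 0.036
-0.05 56 z [0.143 0.182 0.206] y -0.057 0.051
-0.035 102 z [0.159 0.217 0.267] y -0.051 0.059
-0.02 28 z [0.16  0.222 0.266] y -0.049 0.059
slope [ 1.634 -0.394  0.253]
```

Request:
servo_tool:
  steps:
    - {"tx": 0,"ty": 0,"tz": 0,"yaw": 0,"claw": 1.0}
    - {"tx": 0,"ty": 0,"tz": 0,"yaw": 0,"claw": 1.2}
    - {"tx": 0,"ty": 0,"tz": 0,"yaw": 0,"claw": 1.4}
    - {"tx": 0,"ty": 0,"tz": 0,"yaw": 0,"claw": 1.6}
    - {"tx": 0,"ty": 0,"tz": 0,"yaw": 0,"claw": 1.8}
    - {"tx": 0,"ty": 0,"tz": 0,"yaw": 0,"claw": 2.0}
    - {"tx": 0,"ty": 0,"tz": 0,"yaw": 0,"claw": 2.0}
    - {"tx": 0,"ty": 0,"tz": 0,"yaw": 0,"claw": 2.0}
    - {"tx": 0,"ty": 0,"tz": 0,"yaw": 0,"claw": 2.0}

```text
time_s: 29.9
position: [0.6034, -0.1844, 0.1945]
tool_rot: [[0.997, 0.074, 0.001], [0.074, -0.997, -0.0], [0.001, 0.0, -1.0]]
ft_force: [1.5, 3.4, 4.0]
grip_width: 0.0202
gripper_force: 0.0
```

```bash
python3 tilt.py
```

```text
tcp [-0.0154  0.0564] 0.1945 f [1.5 3.4 4. ] tq [ 0.19 -0.2   0.13] 0.0 0.0201783114125844
132
-0.035 54 z [0.227 0.252 0.273] y -0.006 0.024
-0.02 3 z [0.263 0.266 0.271] y -0.002 0.002
-0.005 5 z [0.158 0.163 0.182] y -0.017 0.058
0.01 58 z [0.119 0.146 0.193] y -0.029 0.062
0.025 12 z [0.123 0.125 0.161] y -0.015 0.048
slope [-2.342 -0.11   0.193]
```

Request:
servo_tool:
  steps:
    - {"tx": -0.4,"ty": -0.03,"tz": 0,"yaw": 0,"claw": 2.0}
    - {"tx": -0.6,"ty": -0.05,"tz": 0,"yaw": 0,"claw": 2.0}
    - {"tx": 0,"ty": 0,"tz": 0,"yaw": 0,"claw": 2.0}

```text
time_s: 30.25
position: [0.5924, -0.1854, 0.1942]
tool_rot: [[0.997, 0.073, -0.001], [0.073, -0.997, 0.0], [-0.001, -0.0, -1.0]]
ft_force: [-2.5, 3.4, 3.4]
grip_width: 0.0201
gripper_force: 0.0
```

```bash
python3 tilt.py
```

```text
tcp [-0.0265  0.0563] 0.1942 f [-2.5  3.4  3.4] tq [ 0.16  0.25 -0.24] 0.0 0.020119634800366527
137
-0.05 40 z [0.225 0.252 0.27 ] y -0.01 0.024
-0.035 18 z [0.232 0.267 0.276] y -0.004 0.022
-0.005 7 z [0.138 0.162 0.195] y 0.007 0.056
0.01 66 z [0.12  0.147 0.176] y -0.02 0.062
0.025 6 z [0.123 0.125 0.126] y -0.017 0.006
slope [-1.985  0.021  0.181]
```

Request:
servo_tool:
  steps:
    - {"tx": -0.3,"ty": 0.4,"tz": 0.2,"yaw": 0,"claw": 2.0}
    - {"tx": -0.3,"ty": 0.6,"tz": 0.5,"yaw": 0,"claw": 2.0}
    - {"tx": 0,"ty": 0,"tz": 0,"yaw": 0,"claw": 2.0}

```text
time_s: 30.6
position: [0.5871, -0.1747, 0.2019]
tool_rot: [[0.997, 0.074, 0.001], [0.074, -0.997, -0.0], [0.001, 0.0, -1.0]]
ft_force: [-0.3, -0.2, 0.3]
grip_width: 0.02
gripper_force: 0.0
```

```bash
python3 tilt.py
```

```text
tcp [-0.0309  0.0673] 0.2019 f [-0.3 -0.2  0.3] tq [ 0.03  0.02 -0.02] 0.0 0.019959057848689378
116
-0.05 36 z [0.246 0.265 0.279] y 0.005 0.024
-0.035 3 z [0.274 0.28  0.281] y 0.009 0.015
-0.005 21 z [0.137 0.158 0.175] y 0.036 0.06
0.01 53 z [0.12  0.141 0.173] y -0.02 0.061
0.025 3 z [0.124 0.126 0.159] y -0.013 0.012
slope [-2.165  0.157  0.173]
```

Free of contact. Withdraw away from the lap and then verify.

Request:
servo_tool:
  steps:
    - {"tx": -1,"ty": 1,"tz": 0.5,"yaw": 0,"claw": 2.0}
    - {"tx": -2,"ty": 2,"tz": 1,"yaw": 0,"claw": 2.0}
    - {"tx": -3,"ty": 3,"tz": 2,"yaw": 0,"claw": 2.0}
    - {"tx": -3,"ty": 3,"tz": 2,"yaw": 0,"claw": 2.0}
    - {"tx": -3,"ty": 4,"tz": 0,"yaw": 0,"claw": 2.0}
    - {"tx": -2,"ty": 4,"tz": 0,"yaw": 0,"claw": 2.0}
    - {"tx": 0,"ty": 4,"tz": 0,"yaw": 0,"claw": 2.0}
    - {"tx": 0,"ty": 0,"tz": 0,"yaw": 0,"claw": 2.0}
    - {"tx": 0,"ty": 0,"tz": 0,"yaw": 0,"claw": 2.0}
    - {"tx": 0,"ty": 0,"tz": 0,"yaw": 0,"claw": 2.0}

```text
time_s: 31.65
position: [0.4475, 0.0339, 0.2561]
tool_rot: [[0.997, 0.073, -0.0], [0.073, -0.997, -0.0], [-0.0, 0.0, -1.0]]
ft_force: [-0.5, -0.5, -0.4]
grip_width: 0.0197
gripper_force: 0.0
```

```bash
python3 - <<'E'
from h import *
o=env.observe();print(o["position"],o["ft_force"].round(1),np.abs(o["qvel"]).max())
O=np.array([.623,-.2395]);a=.0749
R=np.array([[np.cos(a),np.sin(a)],[-np.sin(a),np.cos(a)]])
for n in("scene","top","scene"):
    p,d,m=shot(n);P=cloud(d,m);S=P.copy();S[...,:2]=(P[...,:2]-O)@R.T
    k=(abs(S[...,1])<.075)&(S[...,0]>-.03)&(S[...,0]<.045)&(S[...,2]>.08)&(S[...,2]<.25);Q=S[k]
    print(n,len(Q),"z",Q[:,2].min().round(4),Q[:,2].max().round(4),"y",Q[:,1].min().round(4),Q[:,1].max().round(4),"x med",np.median(Q[:,0]).round(4))
    for lo in np.arange(.1,.26,.02):
        q=Q[(Q[:,2]>lo)&(Q[:,2]<=lo+.02)]
        if len(q): print(round(lo,2),len(q),"x",np.median(q[:,0]).round(3),"y",q[:,1].min().round(3),q[:,1].max().round(3))
    k=(abs(P[...,0]-.4)<.05)&(abs(P[...,1]-.3)<.05)&(P[...,2]>.022)&(P[...,2]<.06);print("cap",cv2.minEnclosingCircle(P[k][:,:2].astype(np.float32)*1000),np.median(P[k][:,2]))
E
```

```text
[0.44748742 0.03393486 0.25608263] [-0.5 -0.5 -0.4] 0.7464100765852696
scene 53 z 0.182 0.2244 y 0.0338 0.0619 x med 0.0155
0.18 23 x 0.014 y 0.05 0.062
0.2 25 x 0.017 y 0.035 0.054
0.22 5 x 0.019 y 0.034 0.042
cap ((399.93603515625, 301.75360107421875), 24.958105087280273) 0.03288625045038912
top 593 z 0.1192 0.2492 y -0.061 0.0603 x med 0.0176
0.1 1 x 0.015 y 0.006 0.006
0.12 38 x 0.016 y -0.044 0.041
0.14 63 x 0.024 y -0.057 0.052
0.16 47 x 0.013 y -0.06 0.06
0.18 131 x 0.011 y -0.061 0.06
0.2 59 x 0.016 y -0.058 0.056
0.22 229 x 0.021 y -0.046 0.046
0.24 25 x 0.018 y -0.02 0.013
cap ((400.3450622558594, 300.4309387207031), 24.334497451782227) 0.033723330900980786
scene 56 z 0.1777 0.2258 y 0.0062 0.06 x med 0.0152
0.16 1 x 0.017 y 0.05 0.05
0.18 21 x 0.012 y 0.05 0.06
0.2 28 x 0.015 y 0.006 0.057
0.22 6 x 0.019 y 0.033 0.043
cap ((400.09881591796875, 300.797607421875), 25.491830825805664) 0.0328436793512234
```

Request:
servo_tool:
  steps:
    - {"tx": 0,"ty": 0,"tz": 0,"yaw": 0,"claw": 2.0}
    - {"tx": 0,"ty": 0,"tz": 0,"yaw": 0,"claw": 2.0}
    - {"tx": 0,"ty": 0,"tz": 0,"yaw": 0,"claw": 2.0}
    - {"tx": 0,"ty": 0,"tz": 0,"yaw": 0,"claw": 2.0}
    - {"tx": 0,"ty": 0,"tz": 0,"yaw": 0,"claw": 2.0}
    - {"tx": 0,"ty": 0,"tz": 0,"yaw": 0,"claw": 2.0}
    - {"tx": 0,"ty": 0,"tz": 0,"yaw": 0,"claw": 2.0}
    - {"tx": 0,"ty": 0,"tz": 0,"yaw": 0,"claw": 2.0}
    - {"tx": 0,"ty": 0,"tz": 0,"yaw": 0,"claw": 2.0}
    - {"tx": 0,"ty": 0,"tz": 0,"yaw": 0,"claw": 2.0}

```text
time_s: 32.8
position: [0.4472, 0.0347, 0.2562]
tool_rot: [[0.997, 0.074, 0.0], [0.074, -0.997, 0.0], [0.0, -0.0, -1.0]]
ft_force: [-0.3, 0.6, -0.2]
grip_width: 0.0197
gripper_force: 0.0
```

```bash
python3 -c "
from rig import env
print(env.close_job())"
```

```text
the job is handed in; nothing more can be done
None
```

I handed the job in at about 33 s: the last depth check shows the cap upright in the tray and the lap, laid flat first, now hanging by its rim on the J-hook; while withdrawing, the gripper brushed the fixed hook with about 4–5 N.

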